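Load the electrode flushing stand, set the flush valve and hang the status tag

TASK

Shut the flushing valve fully, then stand every electrode from the red mat upright in the bores of the grey flushing stand, all the way down, one to a bore in any order, and then open the valve so that its blue lever points at the green mark on the scale. After that take the yellow status tag from its little stand, hook it over the rail at the white end, slide it along the rail until it is centred on the green band, and leave it hanging there. Do not disturb the bottle, the black case or the dial gauge.

Things in the scene. Friction and masses are not known exactly. Their poses are not given: they have to be found in the camera images.
- electrode1: copper electrode (bar on top) on a round steel pallet, 100 mm tall, 0.35 kg, standing on the red mat (3 mm thick); may be absent. Origin: centre of the underside, z up. Foot 50 mm diameter, 22 mm high; neck 27 mm diameter up to 34 mm; square copper block 30 x 30 mm (faces along local x and y) from 34 to 86 mm above the origin: grip it there. The top piece is no wider than the block.
- electrode2: copper electrode (round stub on top) on a round steel pallet, 100 mm tall, 0.35 kg, standing on the red mat (3 mm thick); may be absent. Origin: centre of the underside, z up. Foot 50 mm diameter, 22 mm high; neck 27 mm diameter up to 34 mm; square copper block 30 x 30 mm (faces along local x and y) from 34 to 86 mm above the origin: grip it there. The top piece is no wider than the block.
- electrode3: copper electrode (double bar on top) on a round steel pallet, 100 mm tall, 0.35 kg, standing on the red mat (3 mm thick); may be absent. Origin: centre of the underside, z up. Foot 50 mm diameter, 22 mm high; neck 27 mm diameter up to 34 mm; square copper block 30 x 30 mm (faces along local x and y) from 34 to 86 mm above the origin: grip it there. The top piece is no wider than the block.
- electrode4: copper electrode (square stub on top) on a round steel pallet, 100 mm tall, 0.35 kg, standing on the red mat (3 mm thick); may be absent. Origin: centre of the underside, z up. Foot 50 mm diameter, 22 mm high; neck 27 mm diameter up to 34 mm; square copper block 30 x 30 mm (faces along local x and y) from 34 to 86 mm above the origin: grip it there. The top piece is no wider than the block.
- electrode5: copper electrode (cross on top) on a round steel pallet, 100 mm tall, 0.35 kg, standing on the red mat (3 mm thick); may be absent. Origin: centre of the underside, z up. Foot 50 mm diameter, 22 mm high; neck 27 mm diameter up to 34 mm; square copper block 30 x 30 mm (faces along local x and y) from 34 to 86 mm above the origin: grip it there. The top piece is no wider than the block.
- stand: grey flushing stand, fixed block 85 mm (local x) x 340 mm (local y) x 32 mm high with five round bores 54 mm in diameter and 20 mm deep, chamfered, in a row along local y at y = -136, -68, 0, 68 and 136 mm (x = 0). Origin: centre of the underside, z up; an electrode fully down in a bore has its origin 12 mm above the stand's origin.
- valve (a joint): angle of the flushing valve's lever in rad: 0 = shut (stop), grows anticlockwise seen from above as it opens, up to 1.571 (stop). It stays where it is left; turning it takes about 0.25 N m.
- lever_grip (a point): middle of the blue grip of the valve's lever, 77 mm from the lever's vertical axis and 97 mm above the bench. Local x points outwards along the lever, z up. The grip is 58 mm long (along x), 16 mm wide, 24 mm high (85 to 109 mm above the bench); beneath it, from 94 mm radius outwards, is the scale arc, its top 59 mm above the bench.
- set_mark (a point): the green mark on the valve's scale arc, a 46 x 9 mm bar at 119 mm from the lever's axis, 63 mm above the bench; its local x points outwards from the axis. The mark cannot be moved; the lever is set when it points along the mark.
- setting (a joint): angle of the green mark in rad, on the same scale as the valve lever's angle
- manifold: the fixed valve block of steel and brass with its scale arc, base 100 x 100 mm; its origin lies on the lever's vertical axis at bench height, z up; local x is the direction in which the lever points when shut
- tag: yellow status tag, 0.12 kg, hanging on a T-stand (12 mm bar, centre 140 mm up). Origin: underside of the hook's bridge, where it rests on the bar; x along the bar, z up. Yellow plate 70 mm (x) x 4 mm at y = 11 to 15 mm, down to 84 mm below the origin; black lip 50 mm (x) at y = -11 to -15 mm, down to 24 mm: the bar goes between. Either way round will do on the rail.
- tag_grip (a point): middle of the tag's orange grip, which is 36 mm (local x, along the bar) x 18 mm (local y), from 8 to 52 mm above the tag's origin; this point is 36 mm above the origin. The black bridge below it is 50 x 30 x 8 mm.
- rail: fixed status rail: a horizontal steel bar 12 mm in diameter along local x, centre 160 mm above the bench, 280 mm long between two posts (inner faces at x = +-138 mm). Origin: middle of the base (320 x 55 x 8 mm) on the bench, z up.
- rail_white (a point): top of the rail (166 mm above the bench) at the middle of its white end band, which is 44 mm long, at rail x = -80 mm; local axes as the rail's
- rail_green (a point): top of the rail (166 mm above the bench) at the middle of its green band, which is 22 mm long; there is a green stripe on the rail's base beneath it; local axes as the rail's
- bottle: bystander: white plastic bottle with a blue label and red cap, 60 mm diameter, 170 mm tall; origin under its centre
- case: bystander: black instrument case 100 x 180 x 50 mm; origin under its centre
- gauge: bystander: round dial gauge, 60 mm diameter, 54 mm tall; origin under its centre
Mind the look-alikes: they are no part of the job. Leave any pink, purple or turquoise look-alike of the electrode5 alone.

How it is judged:
By the outcome, as a careful person would: the job done as asked, in the order asked, and still so for the second after the job is handed in, with the robot touching nothing.
Of electrode1, electrode2, electrode3, electrode4, electrode5 only 3 to 5 are there at a start; the rules pass over those that are not, and their reading is None.
At some moment in a run one of electrode1, electrode2, electrode3, electrode4, electrode5 may be knocked a few centimetres aside while the robot is not near it.
It also fails if it takes over 210 s, if anything falls off the work surface, if the arm or the gripper's body presses on something with over 40 N, if the wrist force passes 120 N, or if a joint passes its speed limit or range.

ROBOT

A 6-joint arm with a two-finger parallel gripper is mounted at the origin on the work surface. World frame = base frame: x ahead of the robot, y to its left, z up, the work surface at z = 0. Lengths are in m, angles in rad, forces in N, time in s.
With the tool pointing down it reaches from about 0.25 to 0.775 m from the base axis. Payload 4 kg.
Tool frame: the origin (TCP) lies midway between the tips of the shut fingers; the grasp point (between the pads) lies 19 mm behind it; z points along the fingers, x is the direction in which the jaws open and shut, and the axes are right-handed (so a half turn about z gives the same grasp; the last joint's range is limited). The gripper opens to 94 mm and grips with 3 to 60 N. Pads are 16 mm wide; open, the fingers measure 119 mm over their backs; the gripper's body (75 mm by 177 mm) begins 78 mm behind the grasp point.
Start: joints at [-1.409, 0.087, 1.371, -0, 1.684, -0.103], TCP at [0.144, -0.531, 0.171] pointing down, gripper open.
Joint ranges: [-3.1, 3.1], [-0.76, 2.03], [0.27, 2.55], [-1.08, 4.22], [0.17, 2.65], [-2.57, 2.57]. Speed limits (rad/s): [2.79, 2.79, 3.14, 3.14, 3.14, 3.14].

INTERFACE

Orientations are given as [roll, pitch, yaw] about the fixed x, y, z axes, in that order (R = Rz(yaw) Ry(pitch) Rx(roll)).
In Python, from bench import * gives the robot as it stands.
- The arm moves only by the tool send_rows, never from a script. Its argument "rows" is one flat list of numbers, 7 for each row, row after row: the shift along the world's x, y, z in mm, then the turn, a rotation vector about the world's x, y, z in degrees, then the opening, from 0 (shut) to 1 (fully open). A call has exactly 8 rows; each row shifts and turns the commanded pose from where the row before left it; what a row does not reach is not made up. A row lasts 1/8 s, in which the tool goes at most 62.5 mm and 10.7 degrees, less where a joint would pass 70% of its speed; a pose out of reach is approached as far as the arm can. A call is refused whole if a number of a shift passes 62.5 or a number of a turn 10.7, either way. A call with a gripper value outside its range is refused whole. The fingers move at their own pace and stop on an object; the grip force is fixed at half the most. Time passes only in rows, so rows that do not move let the fingers close, or fill a call up. It gives the time, the measured TCP pose, the force and the opening at its end, in the units of the state.
- get_obs(): the state, without advancing time (a new reading comes with each control period).
- snapshot(name): name is "scene" or "top"; returns a dict with "color" (400x640x3 uint8, red, green, blue), "intrinsics" (3x3 intrinsics, pixels), "rvec" (rotation vector, rad) and "tvec" (3), from world to camera coordinates, as OpenCV has them. Camera axes: x right, y down, z forward; pixel columns grow to the right and rows downward; lengths in m; the calibration is good to about 2 mm. A picture is of the moment at which its call begins. There is no depth.
- close_job(): hands the job in, once; it reports no verdict.
The state is a dict: "time": time; "joint_positions": joint angles; "qvel": joint speeds; "joint_torque": joint torques, N m; "tool_pos": TCP position; "ee_rot": TCP orientation; "wrist_force": force on the tool from outside, world axes, zero at the start; "wrist_torque": the same for the moment, N m; "width": finger opening in m.
Only numpy, scipy, OpenCV 4.12 (cv2) and the standard library are available. Lean on these libraries where they do the work, as an engineer would, in place of code of your own. Each camera call takes 0.05 s, during which the arm holds its last target.

## Working session

There is one attempt and no reset: what is moved stays moved. The work goes in short steps, Python scripts to look and compute and a tool call to move; the robot and the scene stay as the last step left them, time stands still between calls to the robot, and variables do not carry over. Pictures are saved under pics/ and viewed, and the job is handed in when it is done.

Besides the shell and the picture viewer there is one more tool, called after "Emit:" as name(argument=value, ...) on one line, values as JSON. send_rows: Moves the arm, as the interface text tells. Its arguments: {"type":"object","properties":{"rows":{"type":"array","items":{"type":"number"}}},"required":["rows"]}

```bash
ls; mkdir -p pics
cat > h.py <<'E'
from bench import *
import numpy as np, cv2
def snap(n,fn=None):
    s=snapshot(n)
    if fn: cv2.imwrite('pics/'+fn,s['color'][:,:,::-1])
    return s
def ray(s,u,v,z):
    R,_=cv2.Rodrigues(np.array(s['rvec'],float)); t=np.array(s['tvec'],float).ravel()
    c=-R.T@t; d=R.T@np.linalg.inv(np.array(s['intrinsics']))@np.array([u,v,1.0])
    k=(z-c[2])/d[2]; return c+k*d
def proj(s,P):
    p,_=cv2.projectPoints(np.array(P,float).reshape(-1,3),np.array(s['rvec'],float),np.array(s['tvec'],float),np.array(s['intrinsics']),None); return p.reshape(-1,2)
E
python3 - <<'E'
from h import *
for n in('scene','top'):
    s=snap(n,n+'0.png'); R,_=cv2.Rodrigues(np.array(s['rvec'],float)); print(n,-R.T@np.array(s['tvec']).ravel(),s['intrinsics'])
print(get_obs())
E
```

```text
pics
scene [1.02075594 0.20454067 0.86686593] [[379.63195043   0.         314.0538975 ]
 [  0.         379.63195043 195.13836834]
 [  0.           0.           1.        ]]
top [0.37993488 0.00414749 1.03044363] [[431.44070845   0.         324.04923978]
 [  0.         431.44070845 193.8324596 ]
 [  0.           0.           1.        ]]
{'time': 0.1, 'joint_positions': array([-1.40911309e+00,  8.78676044e-02,  1.37209052e+00, -1.77655637e-05,
        1.68361446e+00, -1.03094206e-01]), 'qvel': array([-1.05098631e-03, -7.10622201e-04, -3.17480459e-03, -8.70605721e-05,
       -2.54943397e-04, -8.09872460e-04]), 'joint_torque': array([ 2.03300769e-03, -3.41252840e+01, -3.03300834e+01,  7.20197009e-02,
        3.04408895e-02, -9.76221872e-05]), 'tool_pos': array([ 0.14383217, -0.53027223,  0.16963507]), 'ee_rot': array([-3.14140646e+00,  1.97124186e-03, -1.30602068e+00]), 'wrist_force': array([-0.33102034, -0.44114239,  0.03556057]), 'wrist_torque': array([0.03319961, 0.05913947, 0.01104468]), 'width': 0.09364857829106947}
```

View pics/scene0.png

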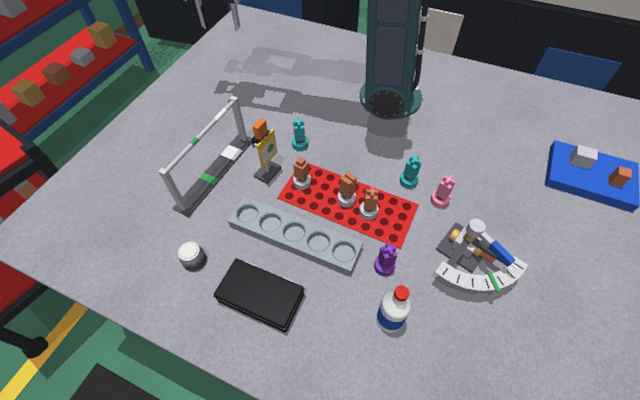

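View pics/top0.png

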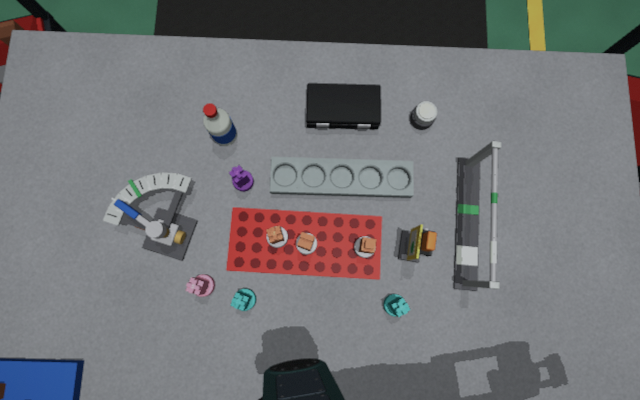

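The scene shows three copper electrodes on the mat, in the top view at about (277,236), (306,242) and (366,246). The stand is at (342,177), the valve at (155,228), the rail on the right at x≈490 and the tag at (420,243). I'll zoom in on these.

Run:
```python
import cv2
a=cv2.imread('pics/top0.png')
cv2.imwrite('pics/t1.png',cv2.resize(a[150:290,220:420],None,fx=4,fy=4,interpolation=cv2.INTER_CUBIC))
cv2.imwrite('pics/t2.png',cv2.resize(a[160:270,95:215],None,fx=5,fy=5,interpolation=cv2.INTER_CUBIC))
cv2.imwrite('pics/t3.png',cv2.resize(a[135:300,390:510],None,fx=3.6,fy=3.6,interpolation=cv2.INTER_CUBIC))
b=cv2.imread('pics/scene0.png')
cv2.imwrite('pics/s1.png',cv2.resize(b[90:280,150:350],None,fx=3.1,fy=3.1,interpolation=cv2.INTER_CUBIC))
cv2.imwrite('pics/s2.png',cv2.resize(b[150:290,270:430],None,fx=4,fy=4,interpolation=cv2.INTER_CUBIC))
```

```text
(no output)
```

View pics/t1.png

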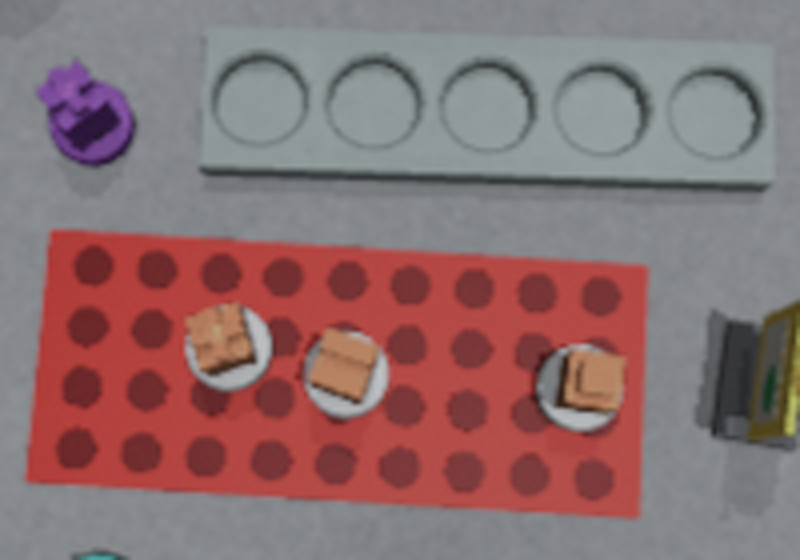

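View pics/t2.png

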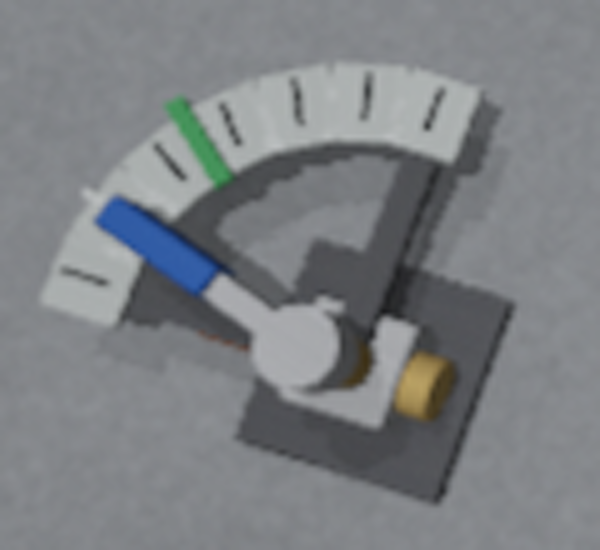

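View pics/t3.png

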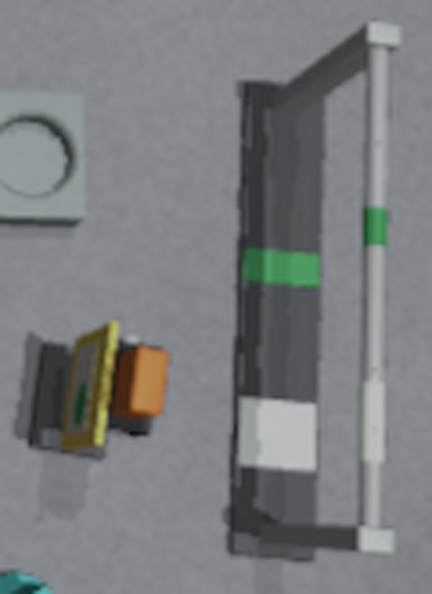

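View pics/s1.png

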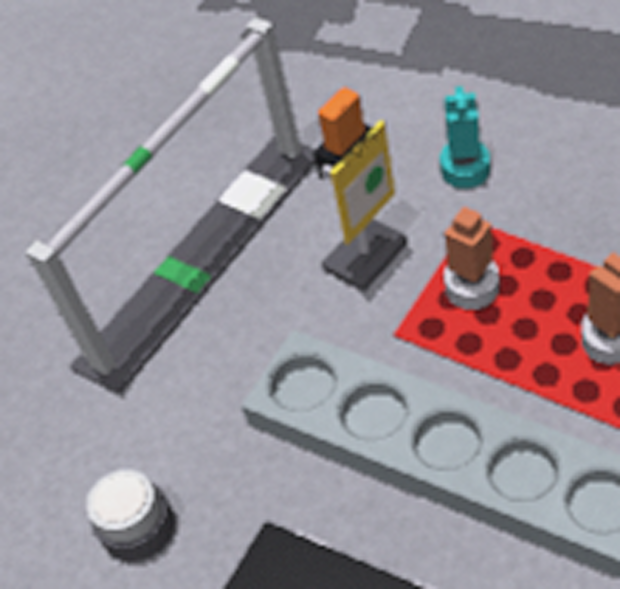

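View pics/s2.png

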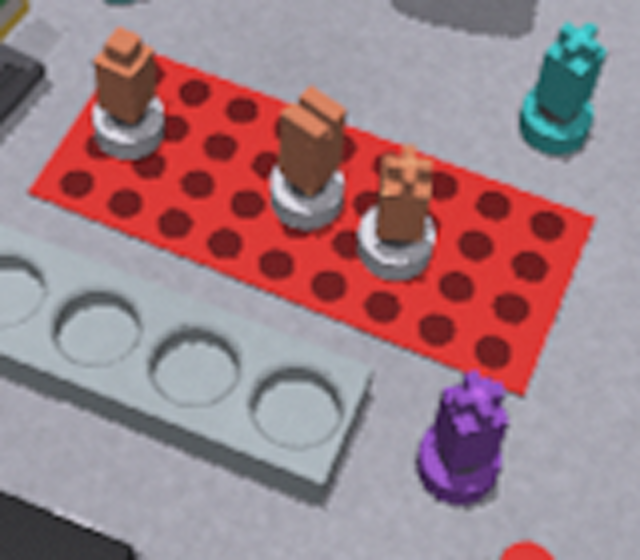

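Run:
```python
import cv2,numpy as np
a=cv2.imread('pics/top0.png');b=cv2.imread('pics/scene0.png')
def z(im,c,r=17,f=8):
    x,y=c; return cv2.resize(im[y-r:y+r,x-r:x+r],None,fx=f,fy=f,interpolation=cv2.INTER_CUBIC)
T=[z(a,c) for c in((277,236),(306,242),(366,246))]
S=[z(b,c) for c in((370,200),(347,188),(302,172))]
cv2.imwrite('pics/e.png',np.vstack([np.hstack(T),np.hstack(S)])[:600,:800])
```

```text
(no output)
```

View pics/e.png

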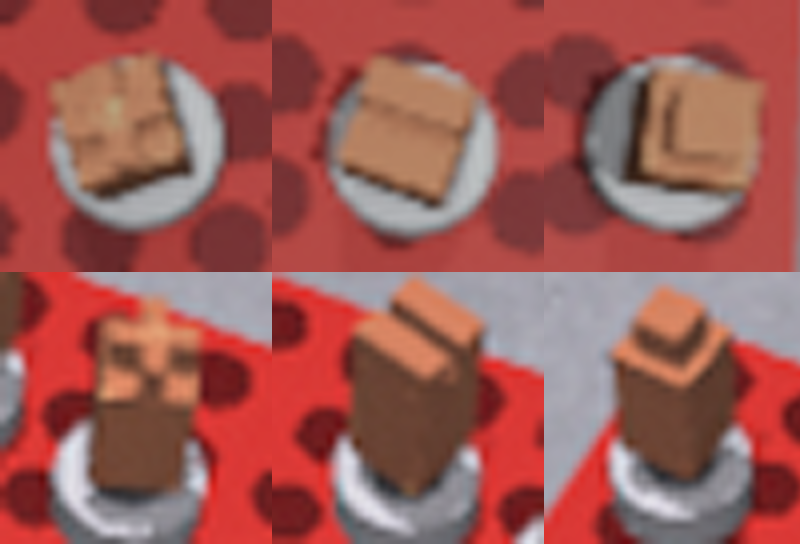

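Run:
```python
from h import *
s=snap('top'); np.set_printoptions(precision=4,suppress=True)
def q(off,f,x,y,z): return ray(s,off[0]+(x+.5)/f-.5,off[1]+(y+.5)/f-.5,z)[:2]
for n,o,c,e0,e1 in(('A',(260,219),(138,145),(92,195),(190,172)),('B',(289,225),(141,147),(68,165),(168,203)),('C',(349,229),(128,145),(86,180),(206,188))):
    a=q(o,8,*e0,.089);b=q(o,8,*e1,.089); d=b-a
    print(n,q(o,8,*c,.025), 'edge deg',np.degrees(np.arctan2(d[1],d[0])),np.linalg.norm(d))
o=(220,150)
b1=q(o,4,260.5,98.5,.032);b5=q(o,4,715.5,112.5,.032);print('bores',b1,b5,np.linalg.norm(b5-b1),[ (b1+(b5-b1)*k/4) for k in range(5)])
o=(95,160)
f=(q(o,5,97,222,.109)+q(o,5,120,198,.109))/2; n=(q(o,5,200,295,.109)+q(o,5,225,265,.109))/2
print('lever',f,n,np.linalg.norm(f-n)); d=(f-n)/np.linalg.norm(f-n); print('axis est',(f+n)/2-.077*d)
g0=q(o,5,180,100,.063);g1=q(o,5,222,185,.063);dg=(g0-g1)/np.linalg.norm(g0-g1);print('mark',g0,g1,np.linalg.norm(g0-g1),'axis',(g0+g1)/2-.119*dg)
print('lever ang',np.degrees(np.arctan2(d[1],d[0])),'mark',np.degrees(np.arctan2(dg[1],dg[0])))
for p in((512,305),(437,502),(237,437)): print('base',q(o,5,*p,.008))
for p in ((435,110),(365,95),(295,100),(230,123),(170,160),(85,275)): print('tick',q(o,5,*p,.06))
o=(390,135)
for n,p,z in(('gr',(375,227),.163),('wh',(374,420),.163),('gs',(282,268),.008),('ws',(277,435),.008)): print(n,q(o,3.6,*p,z))
```

```text
A [0.4636 0.0918] edge deg -75.06583794957493 0.02712898093174136
B [0.4512 0.0232] edge deg -108.99469009295063 0.029010930543010717
C [ 0.4465 -0.1126] edge deg -92.12805900646153 0.0326895093314148
bores [0.6112 0.0795] [ 0.6117 -0.1911] 0.2706099932973135 [array([0.6112, 0.0795]), array([0.6113, 0.0118]), array([ 0.6114, -0.0558]), array([ 0.6116, -0.1235]), array([ 0.6117, -0.1911])]
lever [0.5214 0.4307] [0.4927 0.3834] 0.05532179229220062
axis est [0.467  0.3413]
mark [0.58   0.4257] [0.5415 0.4027] 0.04485468550318109 axis [0.4586 0.3532]
lever ang 58.6830936430918 mark 30.85768134689532
base [0.4974 0.2835]
base [0.4044 0.3106]
base [0.4317 0.4058]
tick [0.5797 0.3114]
tick [0.5857 0.3437]
tick [0.5823 0.3752]
tick [0.5707 0.4034]
tick [0.5527 0.4285]
tick [0.4991 0.4604]
gr [ 0.5456 -0.3627]
wh [ 0.4357 -0.3572]
gs [ 0.5452 -0.364 ]
ws [ 0.434  -0.3569]
```

Run:
```python
from h import *
P=np.array([[.5797,.3114],[.5857,.3437],[.5823,.3752],[.5707,.4034],[.5527,.4285],[.4991,.4604]])
A=np.c_[2*P,np.ones(6)];x=np.linalg.lstsq(A,(P**2).sum(1),rcond=None)[0];c=x[:2];print(c,np.sqrt(x[2]+c@c))
for c in(c,np.array([.4655,.343])): print(c,[round(float(np.degrees(np.arctan2(*(p-c)[::-1]))),1) for p in P], 'mark',np.degrees(np.arctan2(.41415-c[1],.56075-c[0])),np.hypot(.41415-c[1],.56075-c[0]),'lever',np.degrees(np.arctan2(.4071-c[1],.507-c[0])),np.hypot(.4071-c[1],.507-c[0]))
s=snap('scene');a=s['color'][:,:,::-1]
cv2.imwrite('pics/v1.png',cv2.resize(a[210:300,425:535],None,fx=6,fy=6,interpolation=cv2.INTER_CUBIC))
t=snap('top')['color'][:,:,::-1]
cv2.imwrite('pics/tg.png',np.hstack([cv2.resize(t[220:270,392:446],None,fx=8,fy=8,interpolation=cv2.INTER_CUBIC)[:400],cv2.resize(a[110:190,240:290],None,fx=5,fy=5,interpolation=cv2.INTER_CUBIC)]))
```

```text
[0.46811124 0.34712754] 0.11736924839934856
[0.46811124 0.34712754] [-17.8, -1.7, 13.8, 28.7, 43.9, 74.7] mark 35.885054703019065 0.11434137590394534 lever 57.03886375869552 0.07147749097904195
[0.4655 0.343 ] [-15.5, 0.3, 15.4, 29.9, 44.4, 74.0] mark 36.75905558302687 0.1188902224743481 lever 57.07993473107111 0.07636137767222378
```

View pics/v1.png

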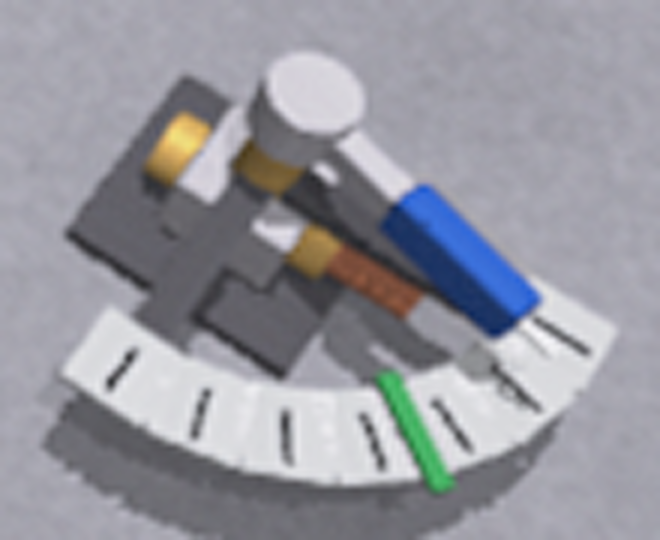

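View pics/tg.png

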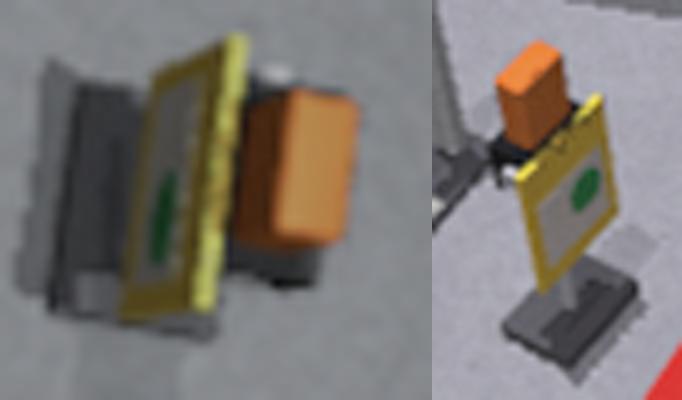

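Run:
```python
from h import *
np.set_printoptions(precision=4,suppress=True)
c=np.array([.4655,.343])
for n in('top','scene'):
    s=snap(n);h=cv2.cvtColor(s['color'],cv2.COLOR_RGB2HSV)
    m=cv2.inRange(h,(45,90,60),(80,255,255))
    k,l,st,ce=cv2.connectedComponentsWithStats(m)
    for i in range(1,k):
        if 15<st[i][4]<400:
            p=ray(s,*ce[i],.063)[:2]; ys,xs=np.nonzero(l==i); W=np.array([ray(s,x,y,.063)[:2] for x,y in zip(xs,ys)]);W=W-W.mean(0);d=np.linalg.svd(W)[2][0];d*=np.sign(d[0])
            print(n,st[i],ce[i],p,'ang',np.degrees(np.arctan2(*(p-c)[::-1])),np.linalg.norm(p-c),'own',np.degrees(np.arctan2(d[1],d[0])),'rail',ray(s,*ce[i],.163)[:2],ray(s,*ce[i],.008)[:2])
    m=cv2.inRange(h,(105,120,80),(125,255,255))
    k,l,st,ce=cv2.connectedComponentsWithStats(m)
    for i in range(1,k):
        if 15<st[i][4]<600: print('blue',st[i],ray(s,*ce[i],.106)[:2])
s=snap('top')
q=lambda x,y,z:ray(s,392+(x+.5)/8-.5,220+(y+.5)/8-.5,z)[:2]
C=[q(*p,.198) for p in((295,92),(358,92),(340,248),(275,240))]
print(np.array(C),np.mean(C,0))
for a,b in((0,3),(1,2)):
    d=C[a]-C[b];print(np.linalg.norm(d),np.degrees(np.arctan2(d[1],d[0])))
print('plate',q(240,35,.146),q(205,310,.146))
```

```text
top [624  42  16  35 389] [633.2545  60.401 ] [ 0.9206 -0.7681] ang -67.72572505681757 1.2006462815429033 own -9.117886935538534 rail [ 0.8647 -0.6882] [ 0.9513 -0.812 ]
top [128 180  14  18  73] [134.5068 188.2466] [0.5603 0.4148] ang 37.142799401161405 0.11891589851530415 own 36.734737028351425 rail [0.5416 0.3724] [0.5705 0.4381]
top [491 193   6  10  60] [493.5 197.5] [ 0.5652 -0.4043] ang -82.40436287526299 0.7539230306851765 own -4.904185543941433 rail [ 0.546  -0.3621] [ 0.5757 -0.4275]
top [458 204  21  11 192] [467.9427 208.8021] [ 0.537  -0.3441] ang -84.06100989922088 0.6908519114407128 own 86.19617289468009 rail [ 0.5207 -0.3081] [ 0.5459 -0.3639]
blue [114 200  25  19 194] [0.5071 0.4092]
scene [127   0  12  15 101] [132.6238   6.2574] [-0.0357 -1.106 ] ang -109.08131541421692 1.5332605646521802 own 50.95170709532202 rail [ 0.0957 -0.943 ] [-0.108  -1.1957]
scene [357   0  11  34 299] [362.5318  16.3679] [-0.3286 -0.2269] ang -144.3306479565293 0.9774278399430602 own 18.923789928705972 rail [-0.1607 -0.1733] [-0.4209 -0.2565]
scene [191 138   8   7  35] [194.3429 140.742
[... 455 characters left out ...]
.5477 -0.3641]
scene [488 272  13  20  79] [493.5823 281.6076] [0.5633 0.4161] ang 36.75384816129745 0.12211809224655124 own 36.40554255490161 rail [0.6202 0.3898] [0.532  0.4305]
blue [  0   0  75  48 189] [ 0.2606 -1.2879]
blue [114   0  22  39 161] [ 0.0977 -1.0122]
blue [79  8 12 17 74] [ 0.1465 -1.1571]
blue [ 24  41 118  96 291] [ 0.4717 -0.859 ]
blue [138  51  12  21  94] [ 0.2771 -0.7733]
blue [489 241  26  25 292] [0.5138 0.4083]
blue [378 308  27  22 219] [0.7586 0.231 ]
[[ 0.4688 -0.2166]
 [ 0.4693 -0.232 ]
 [ 0.4315 -0.2269]
 [ 0.433  -0.2112]] [ 0.4507 -0.2217]
0.036303549493988604 -8.647274006572589
0.03816083704377421 -7.73513563571508
plate [ 0.4888 -0.2164] [ 0.418  -0.2064]
```

Emit:
send_rows(rows=[0, 0, 40, 0, 0, 0, 1, 0, 0, 60, 0, 0, 0, 1, 10, 25, 30, 0, 0, 0, 1, 20, 52, 0, 0, 0, 5, 0.5, 20, 52, 0, 0, 0, 5, 0.5, 20, 52, 0, 0, 0, 5, 0.5, 20, 52, 0, 0, 0, 5, 0.5, 20, 52, 0, 0, 0, 5, 0.5])

```text
time: 1.4
tool_pos: [0.2542, -0.2442, 0.3009]
ee_rot: [-3.141, -0.001, -0.867]
wrist_force: [0.3, -0.1, 0.8]
width: 0.0487
```

Emit:
send_rows(rows=[20, 52, 0, 0, 0, 5, 0.5, 20, 52, 0, 0, 0, 5, 0.5, 20, 52, 0, 0, 0, 5, 0.5, 20, 52, 0, 0, 0, 2.5, 0.5, 20, 52, 0, 0, 0, 0, 0.5, 20, 52, 0, 0, 0, 0, 0.5, 20, 52, 0, 0, 0, 0, 0.5, 20, 52, 0, 0, 0, 0, 0.5])

```text
time: 2.4
tool_pos: [0.4142, 0.1721, 0.301]
ee_rot: [-3.141, -0.001, -0.564]
wrist_force: [-0.3, -0.1, 0.2]
width: 0.0471
```

Emit:
send_rows(rows=[19, 47, 0, 0, 0, 0, 0.5, 19, 47, 0, 0, 0, 0, 0.5, 19, 47, 0, 0, 0, 0, 0.5, 18, 47, 0, 0, 0, 0, 0.5, 18, 48, 0, 0, 0, 0, 0.5, 0, 0, -50, 0, 0, 0, 0.5, 0, 0, -50, 0, 0, 0, 0.5, 0, 0, -40, 0, 0, 0, 0.5])

```text
time: 3.4
tool_pos: [0.5064, 0.406, 0.1578]
ee_rot: [3.139, 0.001, -0.564]
wrist_force: [0.6, 0.3, -0.4]
width: 0.0468
```

Run:
```python
from h import *
a=snap('scene')['color'][:,:,::-1];t=snap('top')['color'][:,:,::-1]
cv2.imwrite('pics/v2.png',np.hstack([cv2.resize(a[180:300,420:540],None,fx=3.3,fy=3.3,interpolation=cv2.INTER_CUBIC),cv2.resize(t[150:270,95:215],None,fx=3.3,fy=3.3,interpolation=cv2.INTER_CUBIC)]))
print(get_obs()['tool_pos'])
```

```text
[0.50386191 0.40412126 0.15352013]
```

View pics/v2.png

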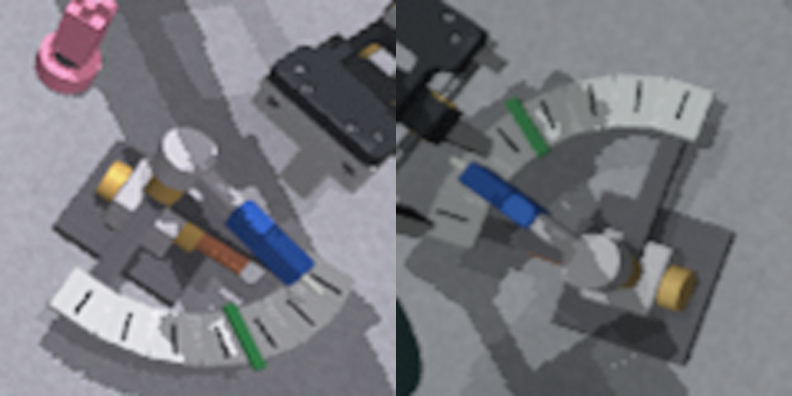

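Run:
```python
from h import *
for i in range(2): print(get_obs()['tool_pos'],get_obs()['time'],get_obs()['qvel'])
```

```text
[0.50386191 0.40412126 0.15352013] 3.5 [-2.09124473e-03 -3.28516621e-02 -1.10191998e-01  1.03057287e-03
  4.24873278e-02  1.00082058e-04]
[0.50386191 0.40412126 0.15352013] 3.5 [-2.09124473e-03 -3.28516621e-02 -1.10191998e-01  1.03057287e-03
  4.24873278e-02  1.00082058e-04]
```

Emit:
send_rows(rows=[0, 0, 0, 0, 0, 0, 0.5, 0, 0, 0, 0, 0, 0, 0.5, 0, 0, -20, 0, 0, 0, 0.5, 0, 0, -20, 0, 0, 0, 0.5, 0, 0, -20, 0, 0, 0, 0.5, 0, 0, -15, 0, 0, 0, 0.5, 0, 0, 0, 0, 0, 0, 0.5, 0, 0, 0, 0, 0, 0, 0.5])

```text
time: 4.5
tool_pos: [0.5077, 0.4066, 0.0872]
ee_rot: [-3.139, -0.001, -0.564]
wrist_force: [-0.1, 0.4, 0.5]
width: 0.0468
```

Run:
```python
from h import *
o=get_obs();print(o['tool_pos'],o['ee_rot'],o['wrist_force'])
```

```text
[0.50766948 0.4066187  0.08719536] [-3.13942142e+00 -1.01706909e-03 -5.64283965e-01] [-0.13087973  0.41158858  0.50962639]
```

Emit:
send_rows(rows=[0, 1, -8, 0, 0, 0, 0.5, 0, 0, 0, 0, 0, 0, 0.5, 0, 0, 0, 0, 0, 0, 0, 0, 0, 0, 0, 0, 0, 0, 0, 0, 0, 0, 0, 0, 0, 0, 0, 0, 0, 0, 0, 0, 0, 0, 0, 0, 0, 0, 0, 0, 0, 0, 0, 0, 0, 0])

```text
time: 5.5
tool_pos: [0.507, 0.4071, 0.0777]
ee_rot: [-3.142, -0.0, -0.564]
wrist_force: [0.2, 0.1, 0.1]
width: 0.0006
```

Run:
```python
from h import *
o=get_obs();print(o['tool_pos'],o['ee_rot'],o['wrist_force'],o['wrist_torque'])
p=o['tool_pos'];c=np.array([.4655,.343]);r=np.linalg.norm(p[:2]-c);a=np.arctan2(p[1]-c[1],p[0]-c[0]);print(r,np.degrees(a))
# rows arc from a to -15.5-3
def arc(a0,a1,n):
    A=np.radians(np.linspace(a0,a1,n+1));P=c+r*np.c_[np.cos(A),np.sin(A)]
    print(np.round(np.diff(P,axis=0)*1000,1).tolist(),np.degrees(A[1]-A[0]))
arc(np.degrees(a),-16,16)
```

```text
[0.50696396 0.40714756 0.07770155] [-3.14157331e+00 -1.05267943e-04 -5.64258952e-01] [0.17572844 0.06285708 0.13240639] [-0.04125494 -0.08639401 -0.04189479]
0.07638173310863443 57.12201419246646
[[5.0, -3.5], [4.7, -3.9], [4.4, -4.3], [4.0, -4.6], [3.6, -4.9], [3.2, -5.2], [2.8, -5.4], [2.4, -5.6], [1.9, -5.8], [1.4, -5.9], [1.0, -6.0], [0.5, -6.1], [-0.0, -6.1], [-0.5, -6.1], [-1.0, -6.0], [-1.4, -5.9]] -4.570125887029157
```

Run:
```python
from h import *
a=snap('scene')['color'][:,:,::-1];t=snap('top')['color'][:,:,::-1]
cv2.imwrite('pics/v3.png',np.hstack([cv2.resize(a[150:300,420:540],None,fx=3.3,fy=3.3,interpolation=cv2.INTER_CUBIC),cv2.resize(t[120:270,75:195],None,fx=3.3,fy=3.3,interpolation=cv2.INTER_CUBIC)]))
```

```text
(no output)
```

View pics/v3.png

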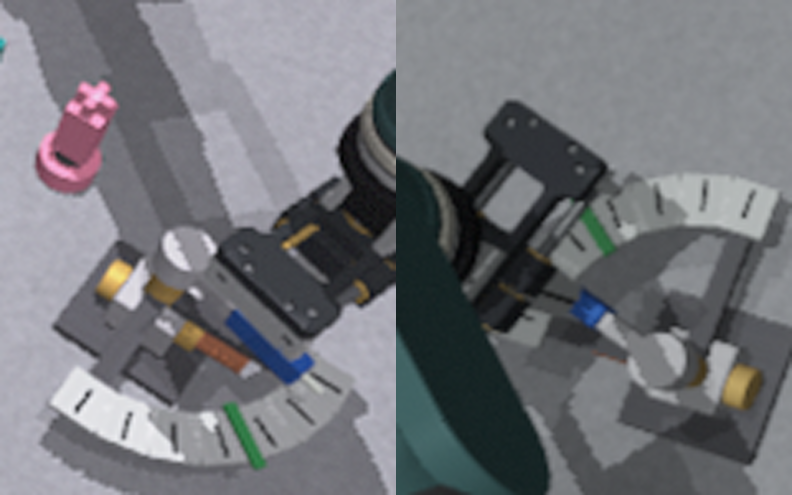

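Run:
```python
from h import *
p=get_obs()['tool_pos']; out=[]
for n,(x0,y0) in(('scene',(440,190)),('top',(85,150))):
    s=snap(n);im=cv2.resize(s['color'][y0:y0+100,x0:x0+100,::-1],None,fx=4,fy=4,interpolation=cv2.INTER_CUBIC)
    d=np.array([np.cos(-.564),np.sin(-.564),0])
    for P,col in((p,(0,0,255)),(p+[0,0,.019],(0,255,255)),(p+.0235*d,(0,255,0)),(p-.0235*d,(255,0,255))):
        u=(proj(s,P)[0]-[x0,y0]+.5)*4; cv2.circle(im,(int(u[0]),int(u[1])),4,col,1)
    out.append(im)
cv2.imwrite('pics/v4.png',np.hstack(out))
```

```text
(no output)
```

View pics/v4.png

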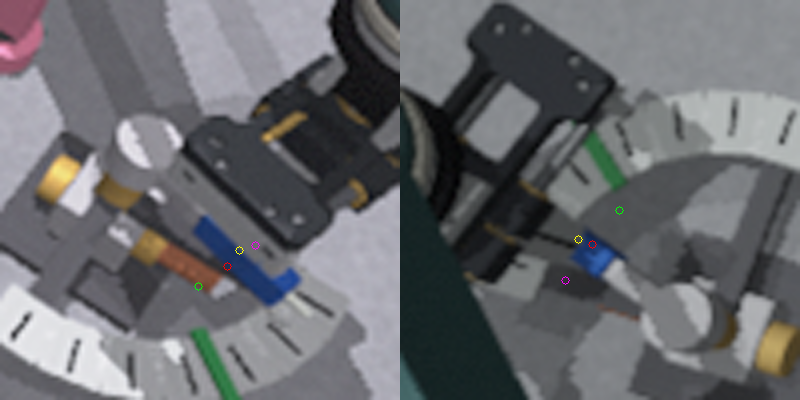

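Run:
```python
from h import *
o=get_obs();print(o['time'],o['width'],o['joint_torque'],o['wrist_force'])
s=snap('scene');cv2.imwrite('pics/v5.png',cv2.resize(s['color'][200:280,460:540,::-1],None,fx=7,fy=7,interpolation=cv2.INTER_CUBIC))
```

```text
5.7 0.0005692757295698376 [-1.66456398e-04 -4.40982771e+01 -2.97069257e+01  4.43515275e-02
 -6.07902627e-02  7.78212353e-06] [-0.97780081  0.20715602  0.41957085]
```

View pics/v5.png

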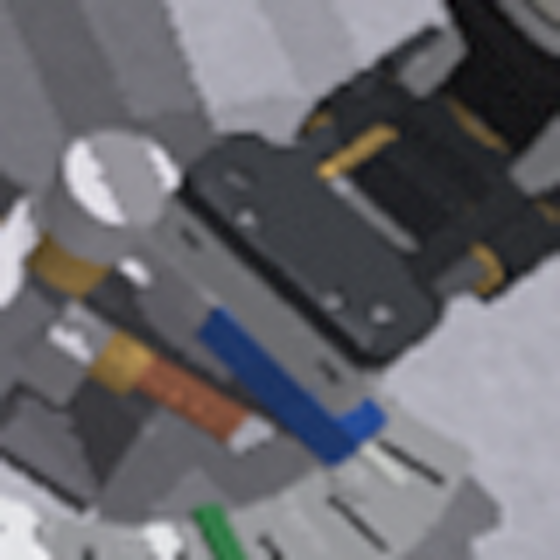

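Run:
```python
from h import *
o=get_obs();p=o['tool_pos'];out=[]
d=np.array([np.cos(o['ee_rot'][2]),np.sin(o['ee_rot'][2]),0]);e=np.array([-d[1],d[0],0])
for n,(x0,y0) in(('scene',(430,170)),('top',(75,130))):
    s=snap(n);im=cv2.resize(s['color'][y0:y0+120,x0:x0+100,::-1],None,fx=4,fy=4,interpolation=cv2.INTER_CUBIC)
    for A,B,col in((.0885,.0375,(0,0,255)),(.0375,.0885,(0,255,255))):
        Q=[p+[0,0,.097]+i*A*d+j*B*e for i,j in((1,1),(1,-1),(-1,-1),(-1,1))]
        u=((proj(s,Q)-[x0,y0]+.5)*4).astype(int);cv2.polylines(im,[u.reshape(-1,1,2)],True,col)
    out.append(im)
cv2.imwrite('pics/v6.png',np.hstack(out))
```

```text
(no output)
```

View pics/v6.png

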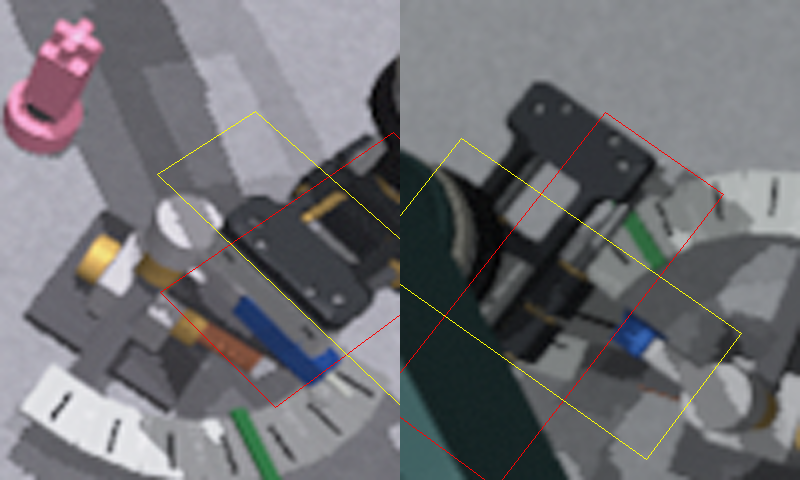

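Emit:
send_rows(rows=[0, 0, 30, 0, 0, 0, 0, 0, 0, 50, 0, 0, 0, 0, 0, 0, 50, 0, 0, 0, 0, 0, -20, 30, 0, 0, 0, 0, 0, -50, 0, 0, 0, 0, 0, 0, -50, 0, 0, 0, 0, 0, 0, -50, 0, 0, 0, 0, 0, 0, -10, 0, 0, 0, 0, 0])

```text
time: 6.85
tool_pos: [0.5071, 0.2248, 0.2384]
ee_rot: [-3.141, -0.001, -0.568]
wrist_force: [0.4, 0.2, -0.7]
width: 0.0006
```

Run:
```python
from h import *
o=get_obs();p=o['tool_pos'];print(p,o['width']);out=[]
for n,(x0,y0) in(('scene',(400,100)),('top',(75,110))):
    s=snap(n);im=cv2.resize(s['color'][y0:y0+200,x0:x0+160,::-1],None,fx=2.5,fy=2.5,interpolation=cv2.INTER_CUBIC)
    for P in(p,p+[0,0,.097]):
        u=((proj(s,P)[0]-[x0,y0]+.5)*2.5).astype(int);cv2.circle(im,tuple(map(int,u)),4,(0,0,255),1)
    out.append(im)
cv2.imwrite('pics/v7.png',np.hstack(out))
```

```text
[0.50710719 0.22480707 0.23840176] 0.0005964586525110961
```

View pics/v7.png

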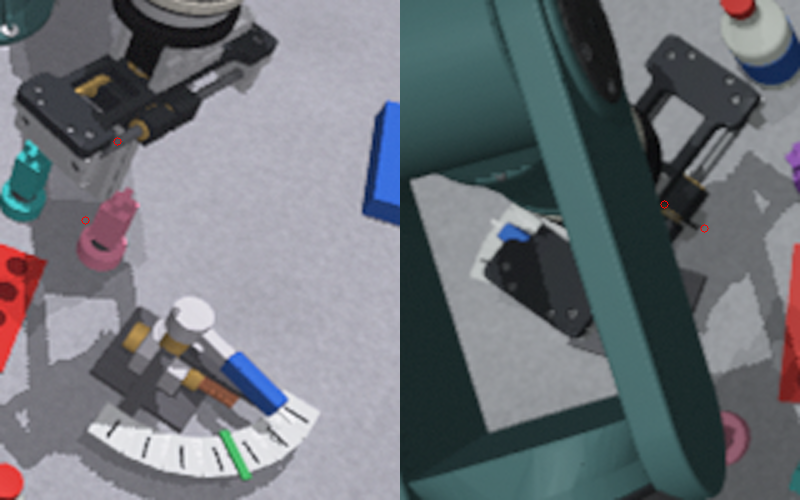

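Run:
```python
from h import *
out=[]
for n,(x0,y0) in(('scene',(400,110)),('top',(320,160))):
    s=snap(n)
    if n=='top': x0,y0=325,165
    if n=='top': x0,y0=320-0,160
    im=s['color'][:,:,::-1]
    if n=='top': im=im[160:230,300:390] if False else im[150:220,310:380]
    else: im=im[110:210,400:500]
    out.append(cv2.resize(im,(400*im.shape[1]//im.shape[0],400),interpolation=cv2.INTER_CUBIC))
    print(proj(s,get_obs()['tool_pos']))
out[1]=cv2.resize(s['color'][170:220,325:375,::-1],(400,400),interpolation=cv2.INTER_CUBIC)
out[1]=cv2.resize(s['color'][180:240,320-150:230,::-1],(400,400),interpolation=cv2.INTER_CUBIC)
cv2.imwrite('pics/v8.png',np.hstack(out))
```

```text
[[435.09592605 188.1759704 ]]
[[194.573369   201.19530941]]
```

View pics/v8.png

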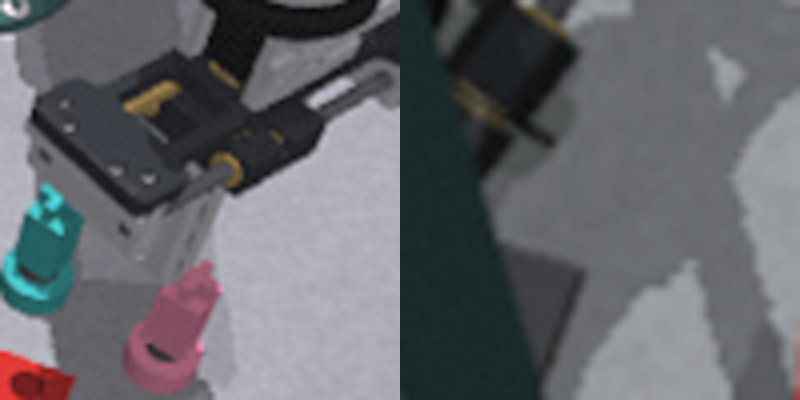

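Emit:
send_rows(rows=[0, -30, 0, 0, 0, -9.5, 0, 0, -30, 0, 0, 0, -9.5, 0, 0, -30, 0, 0, 0, -9.5, 0, 0, -30, 0, 0, 0, -9.5, 0, 0, 0, 0, 0, 0, -9.5, 0, 0, 0, 0, 0, 0, -9.5, 0, 0, 0, 0, 0, 0, 0, 0.3, 0, 0, 0, 0, 0, 0, 0.3])

```text
time: 8.05
tool_pos: [0.5071, 0.1081, 0.2375]
ee_rot: [3.141, 0.0, -1.555]
wrist_force: [-0.9, -0.4, 0.4]
width: 0.0169
```

Run:
```python
from h import *
o=get_obs();p=o['tool_pos'];print(p,o['ee_rot'],o['width']);out=[]
for n in('scene','top'):
    s=snap(n);u=proj(s,p)[0];x0,y0=(u-40).astype(int);y0=max(0,y0)
    im=cv2.resize(s['color'][y0:y0+80,x0:x0+80,::-1],(400,400),interpolation=cv2.INTER_CUBIC)
    for P in(p,p+[0,.014,0],p-[0,.014,0],p+[0,0,.035]):
      v=((proj(s,P)[0]-[x0,y0]+.5)*5).astype(int);cv2.circle(im,tuple(map(int,v)),4,(0,0,255),1)
    out.append(im)
cv2.imwrite('pics/v9.png',np.hstack(out))
```

```text
[0.50705984 0.10808067 0.23748622] [ 3.14122439e+00  9.82657416e-05 -1.55527442e+00] 0.016923839297031416
```

View pics/v9.png

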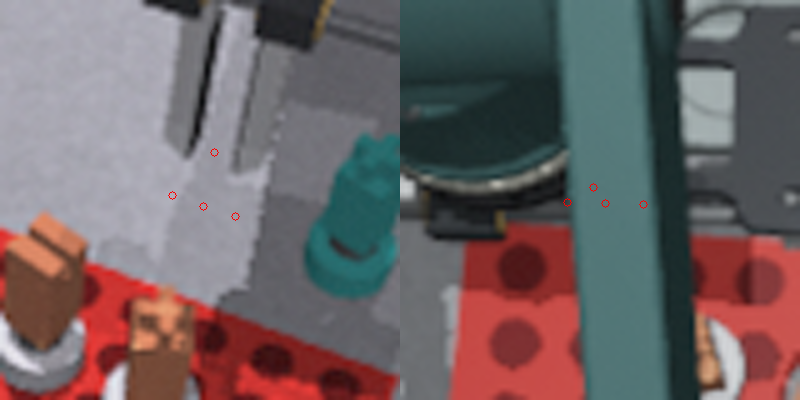

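Emit:
send_rows(rows=[0, 40, 0, 0, 0, 0, 0.3, 0, 50, 0, 0, 0, 0, 0.3, 0, 50, 0, 0, 0, 0, 0.3, 0, 20, 0, 0, 0, 0, 0.3, 0, 0, 0, 0, 0, 0, 0.3, 0, 0, 0, 0, 0, 0, 0.3, 0, 0, 0, 0, 0, 0, 0.3, 0, 0, 0, 0, 0, 0, 0.3])

```text
time: 9.15
tool_pos: [0.5072, 0.2661, 0.238]
ee_rot: [-3.141, -0.0, -1.561]
wrist_force: [-0.1, -0.3, 0.1]
width: 0.0283
```

```bash
cat > tip.py <<'E'
from h import *
import sys
o=get_obs();p=o['tool_pos'];print(p,o['ee_rot'],o['width'],o['joint_positions']);out=[]
for n in('scene','top'):
    s=snap(n);u=proj(s,p)[0];x0,y0=(u-30).astype(int);y0=max(0,y0);x0=max(0,x0);print(n,x0,y0)
    im=cv2.resize(s['color'][y0:y0+50,x0:x0+50,::-1],(400,400),interpolation=cv2.INTER_CUBIC)
    for P in(p,p+[0,0,.03]):
      v=((proj(s,P)[0]-[x0,y0]+.5)*8).astype(int);cv2.circle(im,tuple(map(int,v)),4,(0,0,255),1)
    out.append(im)
cv2.imwrite('pics/'+sys.argv[1],np.hstack(out))
E
python3 tip.py w1.png
```

```text
[0.50721215 0.26609604 0.23799024] [-3.14117822e+00 -1.01670124e-04 -1.56071669e+00] 0.02826920350265509 [ 3.84340539e-01  1.35522541e-01  1.18555046e+00 -2.54001481e-04
  1.82017107e+00  1.94499448e+00]
scene 423 164
top 143 170
```

View pics/w1.png

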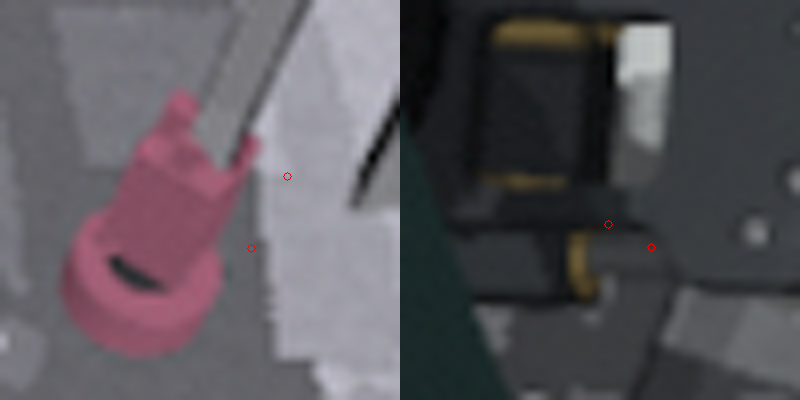

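Run:
```python
from h import *
t=snap('top');s=snap('scene')
p=np.array([.5071,.2248,.2384]);
for dz in(0,.02,.03,.04): print('top',dz,ray(t,192.2,201,p[2]+dz)-p)
p=np.array([.50706,.10808,.23749]);u=proj(s,p)[0];x0,y0=(u-40).astype(int)
for dz in(0,.02,.03,.04): print('scn',dz,ray(s,x0+215/5-.5,y0+162/5-.5,p[2]+dz)-p)
p=np.array([.5072,.2661,.238])
for dz in(0,.02,.03,.04): print('scn',dz,ray(s,423+285/8-.5,164+187/8-.5,p[2]+dz)-p)
```

```text
top 0 [-5.24999338e-05  7.49870642e-03 -5.55111512e-17]
top 0.02 [-0.00326224  0.00173763  0.02      ]
top 0.03 [-0.00486711 -0.00114291  0.03      ]
top 0.04 [-0.00647198 -0.00402345  0.04      ]
scn 0 [-2.51177334e-02 -3.68264956e-03 -2.77555756e-17]
scn 0.02 [-0.00799558 -0.00050034  0.02      ]
scn 0.03 [0.0005655  0.00109081 0.03      ]
scn 0.04 [0.00912658 0.00268196 0.04      ]
scn 0 [-0.02233116  0.00330816  0.        ]
scn 0.02 [-0.00528819  0.00124516  0.02      ]
scn 0.03 [0.0032333  0.00021366 0.03      ]
scn 0.04 [ 0.01175478 -0.00081784  0.04      ]
```

Emit:
send_rows(rows=[0, 25, 0, 0, 0, 9.5, 0.5, 0, 30, 0, 0, 0, 9.5, 0.5, 0, 30, 0, 0, 0, 9.5, 0.5, 0, 30, 0, 0, 0, 9.5, 0.5, 0, 26, -20, 0, 0, 9.5, 0.5, 0, 0, -50, 0, 0, 9.5, 0.5, 0, 0, -40, 0, 0, 0, 0.5, 0, 0, 0, 0, 0, 0, 0.5])

```text
time: 10.35
tool_pos: [0.5044, 0.4065, 0.1227]
ee_rot: [3.133, 0.004, -0.564]
wrist_force: [-0.1, 0.1, -0.1]
width: 0.0469
```

```bash
python3 tip.py w2.png
```

```text
[0.50441193 0.40651414 0.12268491] [ 3.13254579  0.0038522  -0.56417497] 0.04688778757951713 [ 5.90935652e-01  3.26711084e-01  1.18249944e+00 -1.29567768e-04
  1.64221413e+00  1.15508459e+00]
scene 473 215
top 94 178
```

View pics/w2.png

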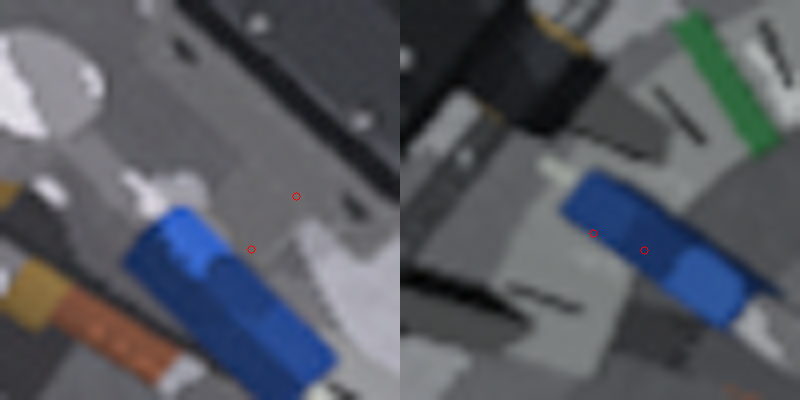

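Emit:
send_rows(rows=[2, 1, -15, 0, 0, 0, 0.5, 0, 0, -20, 0, 0, 0, 0.5, 0, 0, -20, 0, 0, 0, 0.5, 0, 0, -12, 0, 0, 0, 0.5, 0, 0, -8, 0, 0, 0, 0.5, 0, 0, 0, 0, 0, 0, 0, 0, 0, 0, 0, 0, 0, 0, 0, 0, 0, 0, 0, 0, 0])

```text
time: 11.45
tool_pos: [0.5094, 0.4095, 0.0537]
ee_rot: [-3.14, -0.001, -0.564]
wrist_force: [-0.3, -0.5, 0.1]
width: 0.0205
```

Emit:
send_rows(rows=[0, 0, 0, 0, 0, 0, 0, 0, 0, 0, 0, 0, 0, 0, 0, 0, 0, 0, 0, 0, 0, 0, 0, 0, 0, 0, 0, 0, 0, 0, 0, 0, 0, 0, 0, 0, 0, 0, 0, 0, 0, 0, 0, 0, 0, 0, 0, 0, 0, 0, 0, 0, 0, 0, 0, 0])

```text
time: 12.45
tool_pos: [0.5092, 0.4096, 0.0535]
ee_rot: [-3.14, -0.0, -0.564]
wrist_force: [-0.8, 2.0, 5.4]
width: 0.0159
```

```bash
python3 tip.py w3.png
```

```text
[0.50918969 0.4095541  0.05352   ] [-3.14027737e+00 -3.62195074e-04 -5.64144883e-01] 0.015882098936399865 [5.90529408e-01 3.60752754e-01 1.27665377e+00 2.00834661e-04
 1.50283668e+00 1.15466055e+00]
scene 463 231
top 106 181
```

View pics/w3.png

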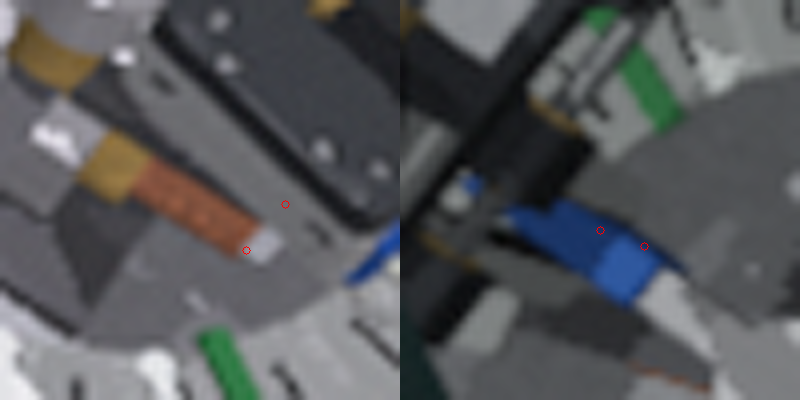

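```bash
cat > arc.py <<'E'
import numpy as np,sys
# r,a0,a1,n
r,a0,a1,n=map(float,sys.argv[1:5]);n=int(n)
A=np.radians(np.linspace(a0,a1,n+1));P=r*np.c_[np.cos(A),np.sin(A)]
print(np.round(np.diff(P,axis=0),1).tolist(),(a1-a0)/n)
E
python3 arc.py 79.6 56.7 -13.7 16
```

```text
[[5.0, -3.5], [4.7, -3.9], [4.4, -4.3], [4.0, -4.6], [3.7, -4.9], [3.3, -5.2], [2.9, -5.4], [2.5, -5.6], [2.0, -5.8], [1.6, -5.9], [1.1, -6.0], [0.6, -6.1], [0.2, -6.1], [-0.3, -6.1], [-0.8, -6.1], [-1.2, -6.0]] -4.4
```

Emit:
send_rows(rows=[5.0, -3.5, 0, 0, 0, -4.4, 0, 4.7, -3.9, 0, 0, 0, -4.4, 0, 4.4, -4.3, 0, 0, 0, -4.4, 0, 4.0, -4.6, 0, 0, 0, -4.4, 0, 3.7, -4.9, 0, 0, 0, -4.4, 0, 3.3, -5.2, 0, 0, 0, -4.4, 0, 2.9, -5.4, 0, 0, 0, -4.4, 0, 2.5, -5.6, 0, 0, 0, -4.4, 0])

```text
time: 13.55
tool_pos: [0.5387, 0.3738, 0.0535]
ee_rot: [-3.141, 0.004, -1.179]
wrist_force: [-3.8, 4.5, 4.5]
width: 0.0157
```

Emit:
send_rows(rows=[2.0, -5.8, 0, 0, 0, -4.4, 0, 1.6, -5.9, 0, 0, 0, -4.4, 0, 1.1, -6.0, 0, 0, 0, -4.4, 0, 0.6, -6.1, 0, 0, 0, -4.4, 0, 0.2, -6.1, 0, 0, 0, -4.4, 0, -0.3, -6.1, 0, 0, 0, -4.4, 0, -0.8, -6.1, 0, 0, 0, -4.4, 0, -1.2, -6.0, 0, 0, 0, -4.4, 0])

```text
time: 14.55
tool_pos: [0.5421, 0.3269, 0.0535]
ee_rot: [3.141, 0.006, -1.794]
wrist_force: [-2.4, 7.6, 4.7]
width: 0.0152
```

Run:
```python
from h import *
o=get_obs();print(o['tool_pos'],o['ee_rot'],o['wrist_force'],o['wrist_torque'],o['width'])
a=snap('scene')['color'][:,:,::-1];t=snap('top')['color'][:,:,::-1]
cv2.imwrite('pics/v10.png',np.hstack([cv2.resize(a[190:310,420:540],None,fx=3.3,fy=3.3,interpolation=cv2.INTER_CUBIC),cv2.resize(t[150:270,95:215],None,fx=3.3,fy=3.3,interpolation=cv2.INTER_CUBIC)]))
```

```text
[0.54212085 0.32685389 0.05347573] [ 3.14052215  0.00567027 -1.79387384] [-2.35882353  7.56748266  4.74889696] [ 1.13671035  0.435085   -0.22200164] 0.015184096988692445
```

View pics/v10.png

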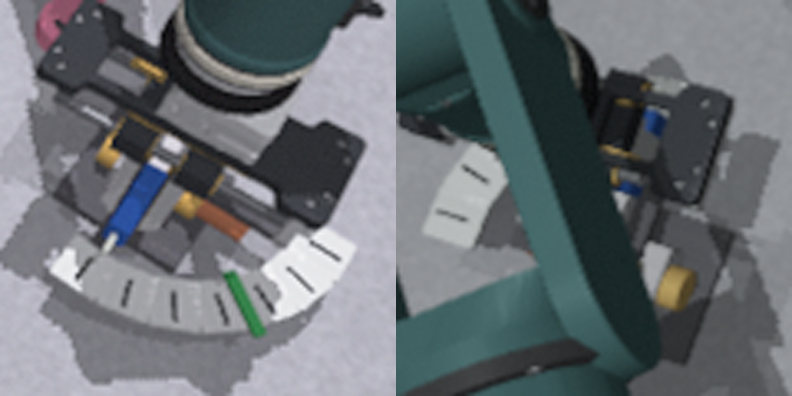

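Emit:
send_rows(rows=[-0.4, -1.6, 0, 0, 0, -1.2, 0, -0.4, -1.6, 0, 0, 0, -1.2, 0, -0.4, -1.6, 0, 0, 0, -1.2, 0, 0, 0, 0, 0, 0, 0, 0, 0, 0, 0, 0, 0, 0, 0, 0, 0, 0, 0, 0, 0, 0, 0, 0, 0, 0, 0, 0, 0, 0, 0, 0, 0, 0, 0, 0])

```text
time: 15.65
tool_pos: [0.5413, 0.3237, 0.0535]
ee_rot: [3.141, 0.008, -1.852]
wrist_force: [-1.1, 11.1, 3.0]
width: 0.0158
```

Emit:
send_rows(rows=[-0.4, -1.6, 0, 0, 0, -1.2, 0, -0.4, -1.6, 0, 0, 0, -1.2, 0, 0, 0, 0, 0, 0, 0, 0, 0, 0, 0, 0, 0, 0, 0, 0, 0, 0, 0, 0, 0, 0, 0, 0, 0, 0, 0, 0, 0, 0, 0, 0, 0, 0, 0, 0, 0, 0, 0, 0, 0, 0, 0])

```text
time: 16.65
tool_pos: [0.5411, 0.3239, 0.0535]
ee_rot: [3.14, 0.015, -1.892]
wrist_force: [2.3, 17.5, 0.1]
width: 0.0163
```

Emit:
send_rows(rows=[0, 0, 0, 0, 0, 0, 0.4, 0, 0, 0, 0, 0, 0, 0.4, 0, 0, 0, 0, 0, 0, 0.4, 0, 0, 30, 0, 0, 0, 0.5, 0, 0, 50, 0, 0, 0, 0.5, 0, 0, 60, 0, 0, 0, 0.5, 0, -40, 10, 0, 0, 8, 0.6, 0, -50, 0, 0, 0, 8, 0.6])

```text
time: 17.65
tool_pos: [0.5414, 0.2247, 0.2041]
ee_rot: [-3.139, -0.0, -1.613]
wrist_force: [0.3, -0.5, -0.6]
width: 0.0561
```

Emit:
send_rows(rows=[-10, -50, 0, 0, 0, 10, 0.7, -20, -50, 0, 0, 0, 10, 0.7, -20, -40, 0, 0, 0, 10, 0.7, 0, 0, 0, 0, 0, 10, 0.7, 0, 0, 0, 0, 0, 10, 0.7, 0, 0, 0, 0, 0, 10, 0.7, 0, 0, 0, 0, 0, 10, 0.7, 0, 0, 0, 0, 0, 10, 0.7])

```text
time: 18.65
tool_pos: [0.4902, 0.0847, 0.2019]
ee_rot: [3.14, 0.001, -0.217]
wrist_force: [-0.6, -0.5, -0.4]
width: 0.0655
```

Run:
```python
from h import *
o=get_obs();print(o['tool_pos'],np.degrees(o['ee_rot']),o['wrist_force'],o['joint_positions'])
snap('scene','sc1.png');snap('top','tp1.png')
```

```text
[0.49019768 0.08474893 0.20190371] [ 1.79924709e+02  7.30547945e-02 -1.24578314e+01] [-0.61471336 -0.50659137 -0.37690052] [ 5.78881516e-02 -3.28799292e-02  1.43235808e+00 -9.31863369e-04
  1.74369870e+00  2.75157897e-01]
```

View pics/sc1.png

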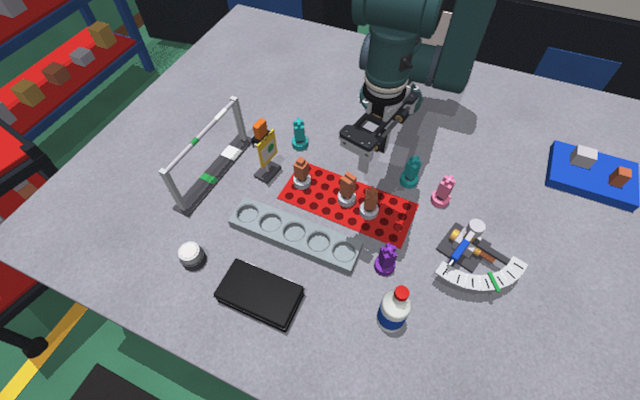

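View pics/tp1.png

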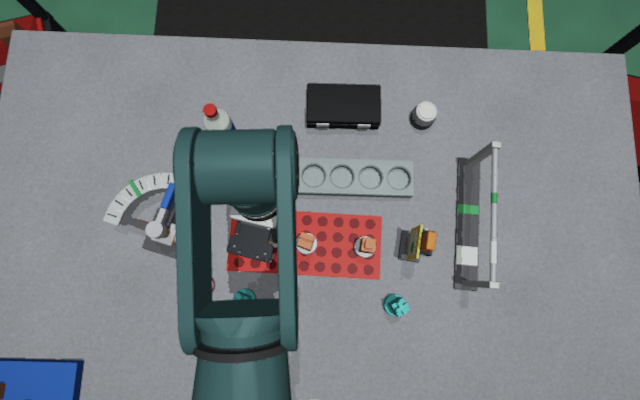

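Emit:
send_rows(rows=[-13, 3, 0, 0, 0, 9, 0.7, -13, 4, 0, 0, 0, 9, 0.7, 0, 0, -30, 0, 0, 9, 0.7, 0, 0, -50, 0, 0, 0, 0.7, 0, 0, -30, 0, 0, 0, 0.7, 0, 0, 0, 0, 0, 0, 0.7, 0, 0, 0, 0, 0, 0, 0.7, 0, 0, 0, 0, 0, 0, 0.7])

```text
time: 19.75
tool_pos: [0.4661, 0.0927, 0.0948]
ee_rot: [3.141, -0.004, 0.248]
wrist_force: [0.7, 0.3, 0.4]
width: 0.0659
```

```bash
cat > see.py <<'E'
from h import *
import sys
o=get_obs();print(o['tool_pos'],np.degrees(o['ee_rot'][2]),o['wrist_force'],o['width'])
x,y,u,v=map(int,sys.argv[2:6])
def c(n,x,y,r=45):
    s=snap(n)['color'][:,:,::-1];y0=max(0,y-r);x0=max(0,x-r);return cv2.resize(s[y0:y0+2*r,x0:x0+2*r],(400,400),interpolation=cv2.INTER_CUBIC)
cv2.imwrite('pics/'+sys.argv[1],np.hstack([c('scene',x,y),c('top',u,v)]))
E
python3 see.py p1.png 370 190 277 230
```

```text
[0.46611388 0.09266365 0.09482525] 14.226379294794112 [0.65657183 0.25284877 0.37644314] 0.06591827114287616
```

View pics/p1.png

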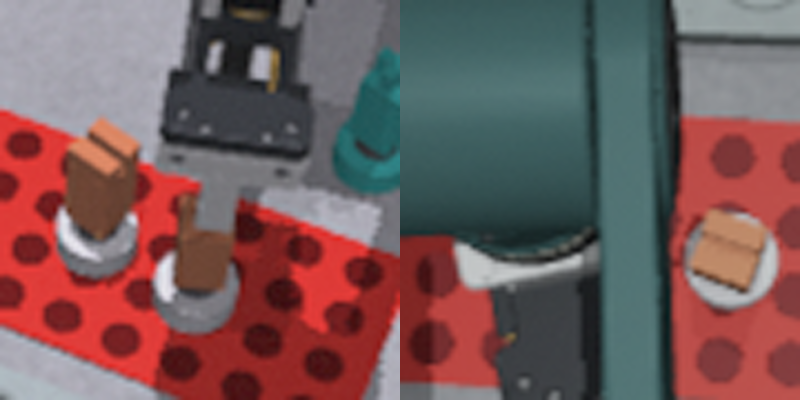

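Emit:
send_rows(rows=[-2, -1, -20, 0, 0, 1, 0.7, 0, 0, -25, 0, 0, 0, 0.7, 0, 0, -20, 0, 0, 0, 0.7, 0, 0, -9, 0, 0, 0, 0.7, 0, 0, 0, 0, 0, 0, 0.7, 0, 0, 0, 0, 0, 0, 0.2, 0, 0, 0, 0, 0, 0, 0.2, 0, 0, 0, 0, 0, 0, 0.2])

```text
time: 20.85
tool_pos: [0.4631, 0.0917, 0.0193]
ee_rot: [3.141, -0.001, 0.267]
wrist_force: [0.4, 0.2, 0.5]
width: 0.0392
```

Emit:
send_rows(rows=[0, 0, 0, 0, 0, 0, 0.2, 0, 0, 0, 0, 0, 0, 0.2, 0, 0, 0, 0, 0, 0, 0, 0, 0, 0, 0, 0, 0, 0, 0, 0, 0, 0, 0, 0, 0, 0, 0, 0, 0, 0, 0, 0, 0, 0, 0, 0, 0, 0, 0, 0, 0, 0, 0, 0, 0, 0])

```text
time: 21.85
tool_pos: [0.464, 0.0919, 0.0196]
ee_rot: [3.141, -0.003, 0.267]
wrist_force: [4.4, 1.5, 5.2]
width: 0.0301
```

```bash
python3 see.py p2.png 370 190 277 230
```

```text
[0.46403417 0.09189083 0.01964682] 15.275526677919656 [4.44641056 1.483391   5.22355035] 0.030053995566216126
```

View pics/p2.png

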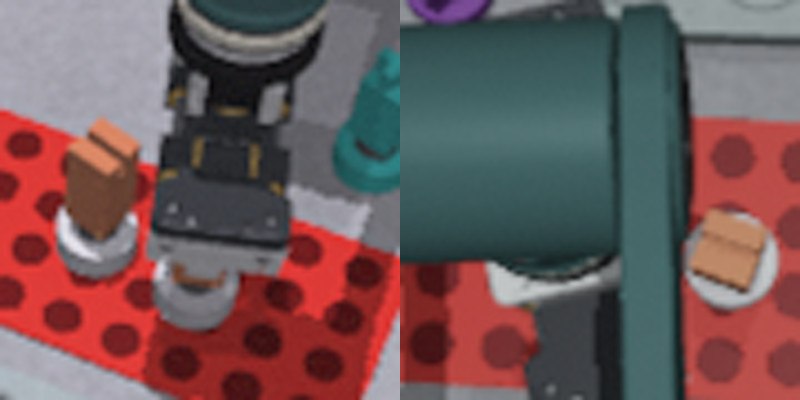

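Emit:
send_rows(rows=[0, 0, 20, 0, 0, 0, 0, 0, 0, 40, 0, 0, 0, 0, 25, -14, 10, 0, 0, 0, 0, 35, -19, 0, 0, 0, 0, 0, 35, -19, 0, 0, 0, 0, 0, 35, -19, 0, 0, 0, 0, 0, 17.5, -9, 0, 0, 0, 0, 0, 0, 0, 0, 0, 0, 0, 0])

```text
time: 22.95
tool_pos: [0.6075, 0.0108, 0.0848]
ee_rot: [-3.139, 0.009, 0.265]
wrist_force: [-0.6, 0.3, -2.8]
width: 0.03
```

Emit:
send_rows(rows=[0, 0, 0, 0, 0, 0, 0, 0, 0, 0, 0, 0, 0, 0, 0, 0, 0, 0, 0, 0, 0, 0, 0, 0, 0, 0, 0, 0, 0, 0, 0, 0, 0, 0, 0, 0, 0, 0, 0, 0, 0, 0, 0, 0, 0, 0, 0, 0, 0, 0, 0, 0, 0, 0, 0, 0])

```text
time: 23.95
tool_pos: [0.6101, 0.0116, 0.0887]
ee_rot: [-3.142, -0.0, 0.266]
wrist_force: [-1.1, -0.8, -2.3]
width: 0.0298
```

```bash
python3 see.py p3.png 330 220 320 190
```

```text
[0.61013792 0.01161816 0.0886693 ] 15.269011207183953 [-1.07332059 -0.80770849 -2.27313648] 0.02984079221410618
```

View pics/p3.png

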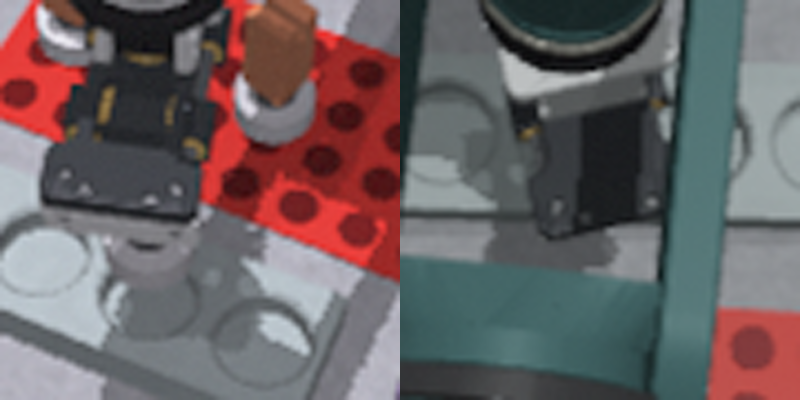

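Emit:
send_rows(rows=[1.5, 0, -20, 0, 0, 0, 0, 0, 0, -12, 0, 0, 0, 0, 0, 0, -8, 0, 0, 0, 0, 0, 0, -4, 0, 0, 0, 0, 0, 0, -4, 0, 0, 0, 0, 0, 0, 0, 0, 0, 0, 0, 0, 0, 0, 0, 0, 0, 0, 0, 0, 0, 0, 0, 0, 0])

```text
time: 25.05
tool_pos: [0.6119, 0.0112, 0.0473]
ee_rot: [3.139, -0.002, 0.267]
wrist_force: [-8.5, -0.2, 21.7]
width: 0.0297
```

```bash
python3 see.py p4.png 330 220 320 190
```

```text
[0.61186954 0.01120173 0.04732712] 15.300001512867171 [-8.45354552 -0.21919865 21.65116428] 0.02970536563571535
```

View pics/p4.png

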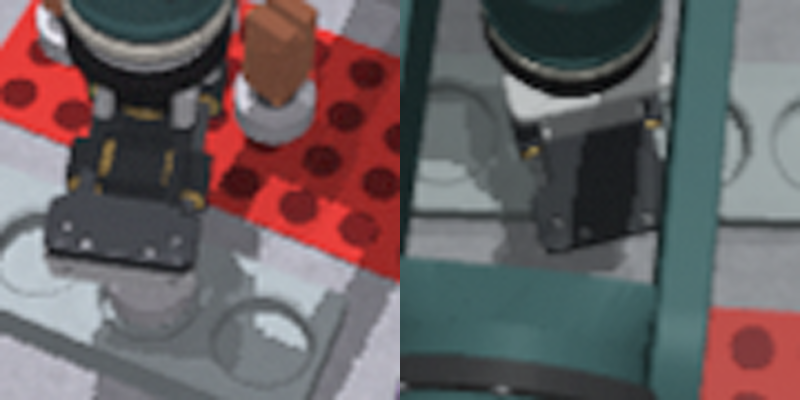

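Emit:
send_rows(rows=[0, 0, 5, 0, 0, 0, 0, -1.5, 0, 0, 0, 0, 0, 0, 0, 0, -3, 0, 0, 0, 0, 0, 0, -3, 0, 0, 0, 0, 0, 0, -3, 0, 0, 0, 0, 0, 0, 0, 0, 0, 0, 0, 0, 0, 0, 0, 0, 0, 0, 0, 0, 0, 0, 0, 0, 0])

```text
time: 26.15
tool_pos: [0.6121, 0.012, 0.0367]
ee_rot: [3.141, -0.004, 0.267]
wrist_force: [4.6, 1.2, -0.2]
width: 0.0298
```

Emit:
send_rows(rows=[0.5, 0, -3, 0, 0, 0, 0, 0, 0, -3, 0, 0, 0, 0, 0, 0, -2, 0, 0, 0, 0, 0, 0, 0, 0, 0, 0, 0, 0, 0, 0, 0, 0, 0, 0, 0, 0, 0, 0, 0, 0, 0, 0, 0, 0, 0, 0, 0, 0, 0, 0, 0, 0, 0, 0, 0])

```text
time: 27.15
tool_pos: [0.6121, 0.012, 0.0287]
ee_rot: [3.141, -0.003, 0.267]
wrist_force: [7.0, 1.7, -0.2]
width: 0.0299
```

Emit:
send_rows(rows=[0.5, 0, -1.5, 0, 0, 0, 0, 0, 0, -1, 0, 0, 0, 0, 0, 0, 0, 0, 0, 0, 0, 0, 0, 0, 0, 0, 0, 0.25, 0, 0, 0, 0, 0, 0, 0.4, 0, 0, 0, 0, 0, 0, 0.6, 0, 0, 0, 0, 0, 0, 0.6, 0, 0, 0, 0, 0, 0, 0.6])

```text
time: 28.15
tool_pos: [0.6105, 0.0115, 0.0255]
ee_rot: [-3.141, 0.002, 0.266]
wrist_force: [-0.1, 0.8, -0.1]
width: 0.056
```

Emit:
send_rows(rows=[0, 0, 40, 0, 0, 0, 0.6, 0, 0, 50, 0, 0, 0, 0.6, 0, 0, 40, 0, 0, 0, 0.7, -40, 3, 10, 0, 0, -7, 0.7, -50, 4, 10, 0, 0, -7, 0.7, -50, 4, 0, 0, 0, -7, 0.7, -20, 0, 0, 0, 0, -7, 0.7, 0, 0, 0, 0, 0, -6, 0.7])

```text
time: 29.15
tool_pos: [0.4497, 0.0227, 0.1768]
ee_rot: [-3.142, -0.001, -0.33]
wrist_force: [-0.2, 0.3, -0.1]
width: 0.0653
```

```bash
python3 see.py p5.png 330 220 320 200
```

```text
[0.44972913 0.02270528 0.17675224] -18.927221980174078 [-0.15364654  0.32183767 -0.07836719] 0.06534133021344699
```

View pics/p5.png

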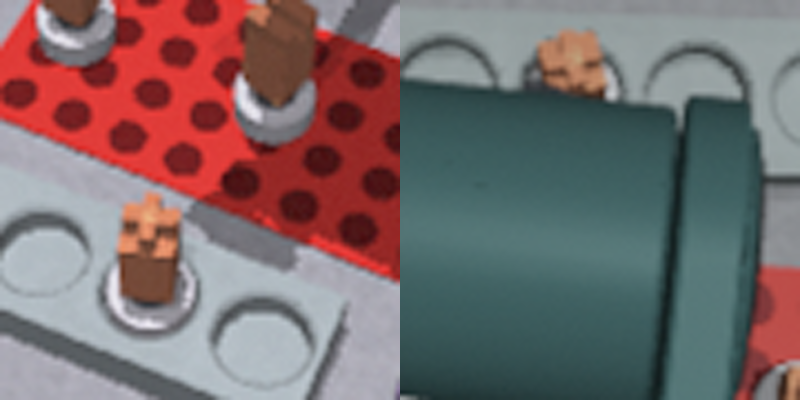

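Emit:
send_rows(rows=[1.5, 0.5, -40, 0, 0, 0, 0.7, 0, 0, -50, 0, 0, 0, 0.7, 0, 0, -40, 0, 0, 0, 0.7, 0, 0, -20, 0, 0, 0, 0.7, 0, 0, -7, 0, 0, 0, 0.7, 0, 0, 0, 0, 0, 0, 0.7, 0, 0, 0, 0, 0, 0, 0, 0, 0, 0, 0, 0, 0, 0])

```text
time: 30.25
tool_pos: [0.4536, 0.0231, 0.0204]
ee_rot: [-3.141, -0.002, -0.327]
wrist_force: [0.1, -0.4, -0.3]
width: 0.049
```

Emit:
send_rows(rows=[0, 0, 0, 0, 0, 0, 0, 0, 0, 0, 0, 0, 0, 0, 0, 0, 0, 0, 0, 0, 0, 0, 0, 0, 0, 0, 0, 0, 0, 0, 0, 0, 0, 0, 0, 0, 0, 0, 0, 0, 0, 0, 0, 0, 0, 0, 0, 0, 0, 0, 0, 0, 0, 0, 0, 0])

```text
time: 31.25
tool_pos: [0.4531, 0.023, 0.0195]
ee_rot: [-3.141, -0.001, -0.327]
wrist_force: [1.0, -0.7, 2.8]
width: 0.0304
```

```bash
python3 see.py p6.png 340 190 320 200
```

```text
[0.45311429 0.02304458 0.01954365] -18.7268667219198 [ 1.03041774 -0.73771093  2.78115523] 0.030387246145522614
```

View pics/p6.png

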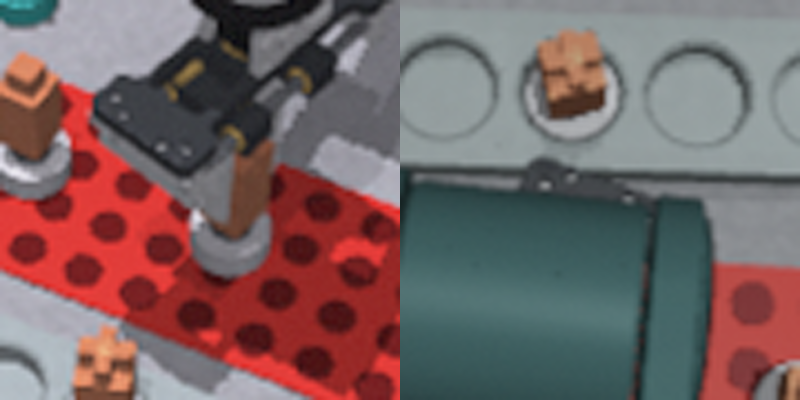

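Emit:
send_rows(rows=[0, 0, 20, 0, 0, 0, 0, 0, 0, 40, 0, 0, 0, 0, 20, -15, 10, 0, 0, 0, 0, 35, -20, 0, 0, 0, 0, 0, 40, -20, 0, 0, 0, 0, 0, 40, -16, 0, 0, 0, 0, 0, 23, -8, 0, 0, 0, 0, 0, 0, 0, 0, 0, 0, 0, 0])

```text
time: 32.35
tool_pos: [0.6094, -0.0559, 0.0857]
ee_rot: [3.141, 0.007, -0.328]
wrist_force: [-0.2, 0.6, -4.6]
width: 0.03
```

Emit:
send_rows(rows=[0, 0, 0, 0, 0, 0, 0, 0, 0, 0, 0, 0, 0, 0, 0, 0, 0, 0, 0, 0, 0, 0, 0, -15, 0, 0, 0, 0, 0, 0, -10, 0, 0, 0, 0, 0, 0, -5, 0, 0, 0, 0, 0, 0, 0, 0, 0, 0, 0, 0, 0, 0, 0, 0, 0, 0])

```text
time: 33.35
tool_pos: [0.611, -0.0559, 0.0595]
ee_rot: [-3.141, -0.001, -0.327]
wrist_force: [0.2, -1.0, -3.9]
width: 0.0298
```

```bash
python3 see.py p7.png 310 230 320 190
```

```text
[ 0.61096787 -0.0559213   0.05953826] -18.729835814347137 [ 0.15343055 -0.96470008 -3.87040786] 0.029832108910623517
```

View pics/p7.png

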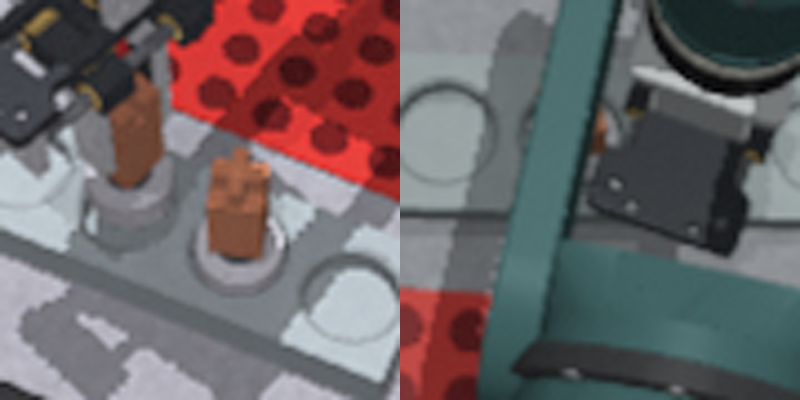

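Emit:
send_rows(rows=[0, 0, -8, 0, 0, 0, 0, 0, 0, -3, 0, 0, 0, 0, 0, 0, -3, 0, 0, 0, 0, 0, 0, -3, 0, 0, 0, 0, 0, 0, 0, 0, 0, 0, 0, 0, 0, 0, 0, 0, 0, 0, 0, 0, 0, 0, 0, 0, 0, 0, 0, 0, 0, 0, 0, 0])

```text
time: 34.45
tool_pos: [0.6108, -0.0559, 0.0481]
ee_rot: [-3.142, -0.002, -0.327]
wrist_force: [-6.8, 0.8, 17.0]
width: 0.0299
```

Emit:
send_rows(rows=[0, 0, 4, 0, 0, 0, 0, -1.5, 0, 0, 0, 0, 0, 0, 0, 0, -3, 0, 0, 0, 0, 0, 0, -3, 0, 0, 0, 0, 0, 0, -3, 0, 0, 0, 0, 0, 0, 0, 0, 0, 0, 0, 0, 0, 0, 0, 0, 0, 0, 0, 0, 0, 0, 0, 0, 0])

```text
time: 35.45
tool_pos: [0.613, -0.0553, 0.0379]
ee_rot: [-3.138, -0.008, -0.327]
wrist_force: [6.3, 2.1, 0.8]
width: 0.0299
```

Emit:
send_rows(rows=[1.5, 0.3, -3, 0, 0, 0, 0, 0, 0, -3, 0, 0, 0, 0, 0, 0, -3, 0, 0, 0, 0, 0, 0, -1.5, 0, 0, 0, 0, 0, 0, 0, 0, 0, 0, 0, 0, 0, 0, 0, 0, 0, 0, 0, 0, 0, 0, 0, 0, 0, 0, 0, 0, 0, 0, 0, 0])

```text
time: 36.45
tool_pos: [0.613, -0.0553, 0.0284]
ee_rot: [-3.139, -0.005, -0.327]
wrist_force: [3.1, 1.4, 6.8]
width: 0.03
```

Emit:
send_rows(rows=[0, 0, 0, 0, 0, 0, 0.25, 0, 0, 0, 0, 0, 0, 0.5, 0, 0, 0, 0, 0, 0, 0.6, 0, 0, 0, 0, 0, 0, 0.6, 0, 0, 0, 0, 0, 0, 0.6, 0, 0, 40, 0, 0, 0, 0.6, 0, 0, 50, 0, 0, 0, 0.6, 0, 0, 50, 0, 0, 0, 0.7])

```text
time: 37.45
tool_pos: [0.6102, -0.0555, 0.1677]
ee_rot: [3.141, 0.001, -0.327]
wrist_force: [0.9, 0.5, -0.2]
width: 0.0627
```

Emit:
send_rows(rows=[-40, -10, 0, 0, 0, 8, 0.7, -50, -20, 0, 0, 0, 8, 0.7, -50, -20, 0, 0, 0, 0, 0.7, -26, -7, 0, 0, 0, 0, 0.7, 0, 0, 0, 0, 0, 0, 0.7, 0, 0, 0, 0, 0, 0, 0.7, 0, 0, 0, 0, 0, 0, 0.7, 0, 0, 0, 0, 0, 0, 0.7])

```text
time: 38.45
tool_pos: [0.4452, -0.1122, 0.1664]
ee_rot: [-3.141, 0.001, -0.047]
wrist_force: [-0.1, -0.0, 0.2]
width: 0.066
```

```bash
python3 see.py p8.png 310 200 340 210
```

```text
[ 0.4452384  -0.11224693  0.16635843] -2.6742812036841017 [-0.05969058 -0.04249836  0.21838783] 0.06601561397426713
```

View pics/p8.png

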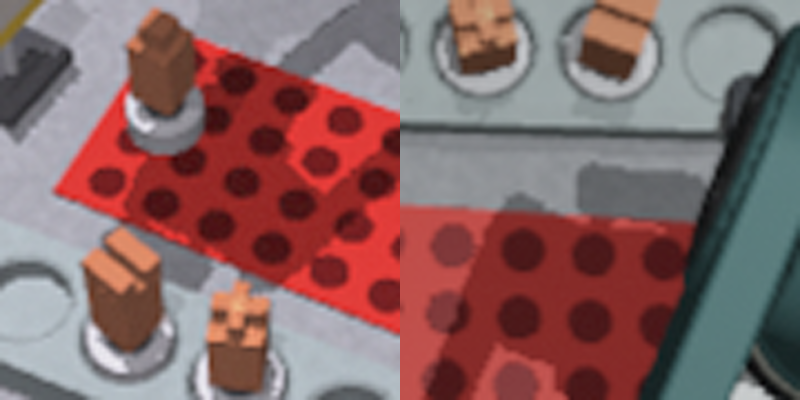

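Emit:
send_rows(rows=[1.2, -0.4, -40, 0, 0, 0, 0.7, 0, 0, -50, 0, 0, 0, 0.7, 0, 0, -35, 0, 0, 0, 0.7, 0, 0, -16, 0, 0, 0, 0.7, 0, 0, -6, 0, 0, 0, 0.7, 0, 0, 0, 0, 0, 0, 0.7, 0, 0, 0, 0, 0, 0, 0, 0, 0, 0, 0, 0, 0, 0])

```text
time: 39.55
tool_pos: [0.4467, -0.1133, 0.0209]
ee_rot: [3.141, -0.002, -0.048]
wrist_force: [-0.7, 0.1, 0.2]
width: 0.049
```

Emit:
send_rows(rows=[0, 0, 0, 0, 0, 0, 0, 0, 0, 0, 0, 0, 0, 0, 0, 0, 0, 0, 0, 0, 0, 0, 0, 0, 0, 0, 0, 0, 0, 0, 0, 0, 0, 0, 0, 0, 0, 0, 0, 0, 0, 0, 0, 0, 0, 0, 0, 0, 0, 0, 0, 0, 0, 0, 0, 0])

```text
time: 40.55
tool_pos: [0.447, -0.1133, 0.0206]
ee_rot: [3.141, -0.003, -0.048]
wrist_force: [4.0, -1.2, 4.9]
width: 0.0299
```

```bash
python3 see.py p9.png 310 190 360 240
```

```text
[ 0.44704744 -0.11328088  0.02055535] -2.732253922315069 [ 3.96810041 -1.1903145   4.90035638] 0.029888369433301483
```

View pics/p9.png

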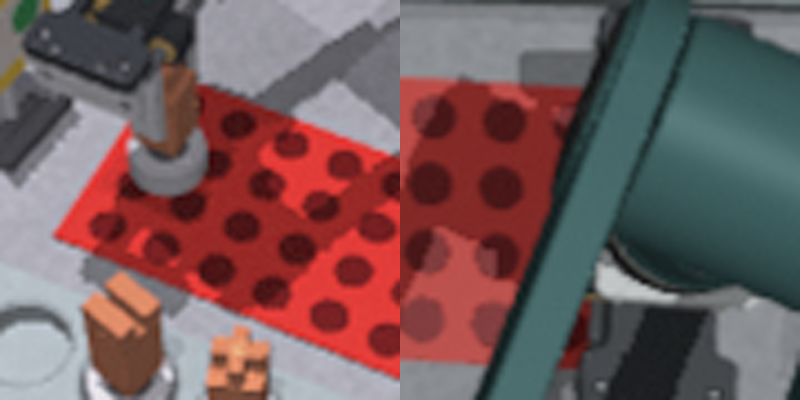

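Emit:
send_rows(rows=[0, 0, 20, 0, 0, 0, 0, 0, 0, 40, 0, 0, 0, 0, 25, -2, 8, 0, 0, 0, 0, 40, -3, 0, 0, 0, 0, 0, 45, -3, 0, 0, 0, 0, 0, 35, -2, 0, 0, 0, 0, 0, 20, -0.4, 0, 0, 0, 0, 0, 0, 0, 0, 0, 0, 0, 0])

```text
time: 41.65
tool_pos: [0.6084, -0.1227, 0.0837]
ee_rot: [-3.14, 0.009, -0.047]
wrist_force: [-0.6, -0.1, -2.7]
width: 0.0302
```

Emit:
send_rows(rows=[0, 0, 0, 0, 0, 0, 0, 0, 0, 0, 0, 0, 0, 0, 0, 0, -15, 0, 0, 0, 0, 0, 0, -12, 0, 0, 0, 0, 0, 0, -6, 0, 0, 0, 0, 0, 0, -3, 0, 0, 0, 0, 0, 0, 0, 0, 0, 0, 0, 0, 0, 0, 0, 0, 0, 0])

```text
time: 42.65
tool_pos: [0.6113, -0.1235, 0.0523]
ee_rot: [3.141, -0.001, -0.048]
wrist_force: [0.5, 0.3, -2.2]
width: 0.0301
```

```bash
python3 see.py p10.png 290 220 360 200
```

```text
[ 0.61125495 -0.12346022  0.05226365] -2.727722422246364 [ 0.50829785  0.30385582 -2.16486858] 0.030056155045138838
```

View pics/p10.png

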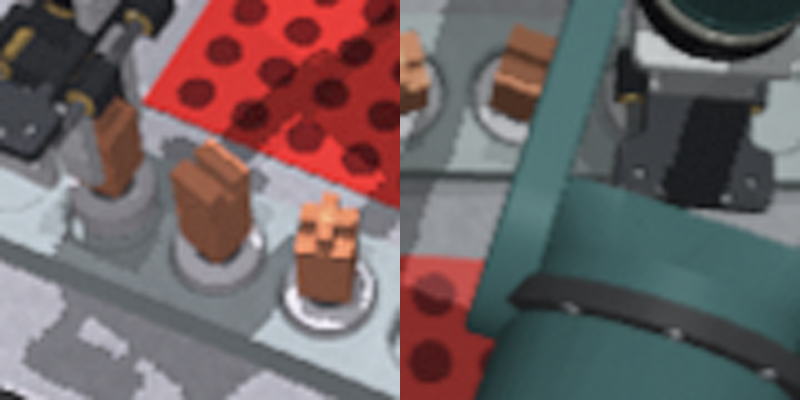

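Emit:
send_rows(rows=[0.5, 0, -3, 0, 0, 0, 0, 0, 0, -3, 0, 0, 0, 0, 0, 0, -2, 0, 0, 0, 0, 0, 0, -2, 0, 0, 0, 0, 0, 0, 0, 0, 0, 0, 0, 0, 0, 0, 0, 0, 0, 0, 0, 0, 0, 0, 0, 0, 0, 0, 0, 0, 0, 0, 0, 0])

```text
time: 43.75
tool_pos: [0.6123, -0.1234, 0.0419]
ee_rot: [3.142, -0.002, -0.048]
wrist_force: [5.1, 0.7, -3.6]
width: 0.0298
```

Slides in. Now down to about 0.029.

Emit:
send_rows(rows=[0.5, 0, -4, 0, 0, 0, 0, 0, 0, -4, 0, 0, 0, 0, 0, 0, -4, 0, 0, 0, 0, 0, 0, -1.5, 0, 0, 0, 0, 0, 0, 0, 0, 0, 0, 0, 0, 0, 0, 0, 0, 0, 0, 0, 0, 0, 0, 0, 0, 0, 0, 0, 0, 0, 0, 0, 0])

```text
time: 44.75
tool_pos: [0.6125, -0.1236, 0.0296]
ee_rot: [3.141, -0.002, -0.048]
wrist_force: [3.0, -0.3, 5.3]
width: 0.0296
```

Emit:
send_rows(rows=[0, 0, 0, 0, 0, 0, 0.25, 0, 0, 0, 0, 0, 0, 0.5, 0, 0, 0, 0, 0, 0, 0.6, 0, 0, 0, 0, 0, 0, 0.6, 0, 0, 40, 0, 0, 0, 0.6, 0, 0, 50, 0, 0, 0, 0.6, 0, 0, 50, 0, 0, 0, 0.6, 0, 0, 50, 0, 0, 0, 0.6])

```text
time: 45.75
tool_pos: [0.611, -0.1232, 0.219]
ee_rot: [-3.141, 0.002, -0.048]
wrist_force: [0.1, -0.0, -0.8]
width: 0.0566
```

Emit:
send_rows(rows=[-20, 50, 0, 0, 0, -10, 0.5, -20, 55, 0, 0, 0, -10, 0.5, -20, 55, 0, 0, 0, -10, 0.5, -10, 55, 0, 0, 0, -10, 0.5, 0, 55, 0, 0, 0, -10, 0.5, 0, 55, 0, 0, 0, -10, 0.5, 0, 55, 0, 0, 0, -10, 0.5, 0, 50, 0, 0, 0, -10, 0.5])

```text
time: 46.75
tool_pos: [0.541, 0.3082, 0.2174]
ee_rot: [3.14, -0.001, -1.449]
wrist_force: [0.2, -0.7, -0.6]
width: 0.047
```

Run:
```python
from h import *
o=get_obs();print(o['tool_pos'],np.degrees(o['ee_rot']))
a=snap('scene')['color'][:,:,::-1];t=snap('top')['color'][:,:,::-1]
c=lambda i,x,y,w,h:cv2.resize(i[y:y+h,x:x+w],(400,300),interpolation=cv2.INTER_CUBIC)
cv2.imwrite('pics/q1.png',np.vstack([np.hstack([c(a,225,140,180,135),c(t,250,140,180,135)]),np.hstack([c(a,400,180,140,105),c(t,90,160,140,105)])]))
```

```text
[0.54097001 0.30820686 0.2174496 ] [ 1.79895848e+02 -5.62994267e-02 -8.30224294e+01]
```

View pics/q1.png

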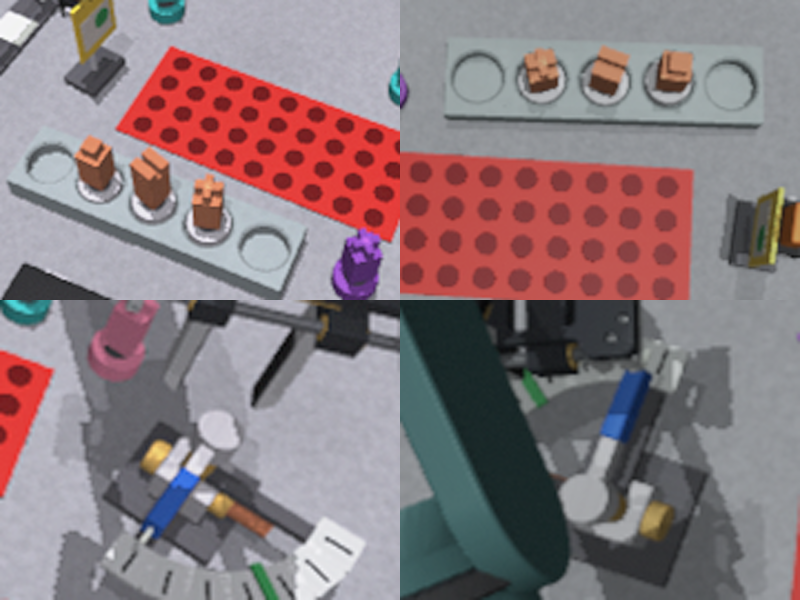

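Emit:
send_rows(rows=[0, 8, 0, 0, 0, -8, 0.5, 0, 7.5, 0, 0, 0, -7.5, 0.5, 0, 0, -30, 0, 0, -7, 0.5, 0, 0, -50, 0, 0, 0, 0.5, 0, 0, -45, 0, 0, 0, 0.5, 0, 0, -25, 0, 0, 0, 0.5, 0, 0, -14, 0, 0, 0, 0.5, 0, 0, 0, 0, 0, 0, 0.5])

```text
time: 47.85
tool_pos: [0.5413, 0.3212, 0.0532]
ee_rot: [3.14, -0.002, -1.836]
wrist_force: [0.7, 0.0, -0.3]
width: 0.047
```

Emit:
send_rows(rows=[0, 0, 0, 0, 0, 0, 0, 0, 0, 0, 0, 0, 0, 0, 0, 0, 0, 0, 0, 0, 0, 0, 0, 0, 0, 0, 0, 0, 0, 0, 0, 0, 0, 0, 0, 0, 0, 0, 0, 0, 0, 0, 0, 0, 0, 0, 0, 0, 0, 0, 0, 0, 0, 0, 0, 0])

```text
time: 48.85
tool_pos: [0.5426, 0.3233, 0.0552]
ee_rot: [-3.14, 0.003, -1.836]
wrist_force: [1.5, 4.4, 3.0]
width: 0.0154
```

```bash
python3 - <<'E'
from h import *
o=get_obs();p=o['tool_pos'];print(p,np.degrees(o['ee_rot']),o['wrist_force'],o['width'])
c=np.array([.4655,.343]);d=p[:2]-c;print(np.linalg.norm(d),np.degrees(np.arctan2(d[1],d[0])))
E
python3 arc.py 78 -14.5 36.5 12
```

```text
[0.54257333 0.3232617  0.05516228] [-1.79918545e+02  1.56455947e-01 -1.05205849e+02] [1.52831557 4.41003501 3.04555363] 0.015436529738069268
0.07956066603004527 -14.364589551573848
[[1.2, 5.7], [0.8, 5.7], [0.4, 5.8], [-0.0, 5.8], [-0.5, 5.8], [-0.9, 5.7], [-1.3, 5.6], [-1.7, 5.5], [-2.1, 5.4], [-2.5, 5.2], [-2.9, 5.0], [-3.3, 4.8]] 4.25
```

Emit:
send_rows(rows=[1.2, 5.8, 0, 0, 0, 4.25, 0, 0.8, 5.8, 0, 0, 0, 4.25, 0, 0.4, 5.9, 0, 0, 0, 4.25, 0, 0, 5.9, 0, 0, 0, 4.25, 0, -0.5, 5.9, 0, 0, 0, 4.25, 0, -0.9, 5.8, 0, 0, 0, 4.25, 0, -1.3, 5.7, 0, 0, 0, 4.25, 0, -1.7, 5.6, 0, 0, 0, 4.25, 0])

```text
time: 49.85
tool_pos: [0.5421, 0.3683, 0.0552]
ee_rot: [-3.137, -0.001, -1.242]
wrist_force: [4.4, 2.3, 2.4]
width: 0.0157
```

Emit:
send_rows(rows=[-2.1, 5.4, 0, 0, 0, 4.25, 0, -2.5, 5.3, 0, 0, 0, 4.25, 0, -2.9, 5.1, 0, 0, 0, 4.25, 0, -3.3, 4.9, 0, 0, 0, 4.25, 0, 0, 0, 0, 0, 0, 0, 0, 0, 0, 0, 0, 0, 0, 0, 0, 0, 0, 0, 0, 0, 0, 0, 0, 0, 0, 0, 0, 0])

```text
time: 50.85
tool_pos: [0.5311, 0.3904, 0.0552]
ee_rot: [-3.136, -0.0, -0.946]
wrist_force: [5.8, 5.2, 2.1]
width: 0.0156
```

Run:
```python
from h import *
o=get_obs();p=o['tool_pos'];print(p,np.degrees(o['ee_rot']),o['wrist_force'],o['width'])
c=np.array([.4655,.343]);d=p[:2]-c;print(np.linalg.norm(d),np.degrees(np.arctan2(d[1],d[0])))
a=snap('scene')['color'][:,:,::-1];t=snap('top')['color'][:,:,::-1]
c=lambda i,x,y,w,h:cv2.resize(i[y:y+h,x:x+w],(400,400),interpolation=cv2.INTER_CUBIC)
cv2.imwrite('pics/q2.png',np.hstack([c(a,430,200,100,100),c(t,95,165,100,100)]))
```

```text
[0.5311146  0.39042401 0.05519001] [-1.79683606e+02 -2.76693565e-02 -5.42003464e+01] [5.80691251 5.17853391 2.07624928] 0.015606598457599185
0.08095870340125294 35.85812634520058
```

View pics/q2.png

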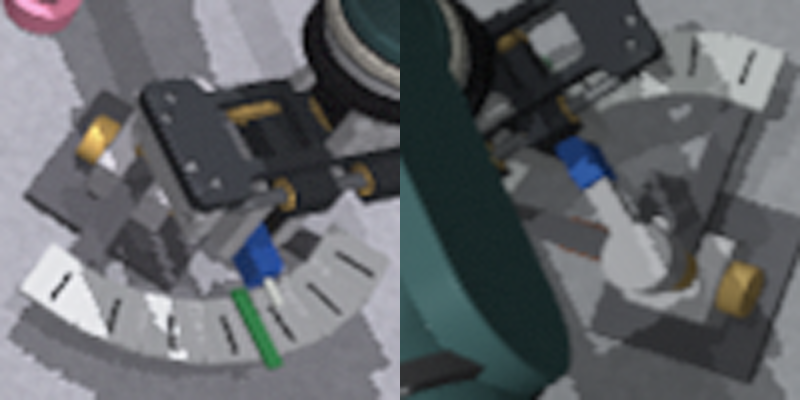

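Emit:
send_rows(rows=[-0.8, 1.1, 0, 0, 0, 1, 0, 0, 0, 0, 0, 0, 0, 0, 0, 0, 0, 0, 0, 0, 0.2, 0, 0, 0, 0, 0, 0, 0.35, 0, 0, 0, 0, 0, 0, 0.5, 0, 0, 40, 0, 0, 0, 0.5, 0, 0, 60, 0, 0, 0, 0.5, 0, 0, 50, 0, 0, 0, 0.5])

```text
time: 51.95
tool_pos: [0.5281, 0.39, 0.2062]
ee_rot: [-3.142, -0.0, -0.929]
wrist_force: [0.5, 0.1, 1.0]
width: 0.0466
```

Emit:
send_rows(rows=[0, -50, 0, 0, 0, 0, 0.5, 0, -60, 0, 0, 0, 0, 0.5, 0, -60, 0, 0, 0, 0, 0.5, 0, -60, 0, 0, 0, 0, 0.5, 0, -60, 0, 0, 0, 0, 0.5, 0, -60, 0, 0, 0, 0, 0.5, 0, 0, 0, 0, 0, 0, 0.5, 0, 0, 0, 0, 0, 0, 0.5])

```text
time: 52.95
tool_pos: [0.5279, 0.0404, 0.204]
ee_rot: [3.141, 0.001, -0.929]
wrist_force: [-0.1, 0.4, 0.6]
width: 0.0469
```

```bash
cat > lev.py <<'E'
from h import *
import sys
np.set_printoptions(precision=4,suppress=True)
a=snap('scene');t=snap('top')
c=lambda s,x,y,w,h:cv2.resize(s['color'][y:y+h,x:x+w,::-1],(400,400),interpolation=cv2.INTER_CUBIC)
I=[c(a,430,200,100,100),c(t,95,165,100,100)]
ax=np.array([.4655,.343])
for im,s,o in((I[0],a,(430,200)),(I[1],t,(95,165))):
    for ang,col in((36.8,(0,0,255)),):
        e=np.array([np.cos(np.radians(ang)),np.sin(np.radians(ang))])
        L=np.array([[*(ax+e*r),.109] for r in(.048,.106)]);u=((proj(s,L)-o+.5)*4).astype(int)
        cv2.line(im,tuple(map(int,u[0])),tuple(map(int,u[1])),col,1)
        L=np.array([[*(ax+e*r),.063] for r in(.096,.142)]);u=((proj(s,L)-o+.5)*4).astype(int)
        cv2.line(im,tuple(map(int,u[0])),tuple(map(int,u[1])),(0,255,255),1)
cv2.imwrite('pics/'+sys.argv[1],np.hstack(I)); print(get_obs()['tool_pos'])
for n,s in(('scene',a),('top',t)):
    h=cv2.cvtColor(s['color'],cv2.COLOR_RGB2HSV);m=cv2.inRange(h,(105,120,40),(125,255,255))
    u=proj(s,[.527,.389,.1])[0];k,l,st,ce=cv2.connectedComponentsWithStats(m)
    for i in range(1,k):
        if st[i][4]>60 and np.hypot(*(ce[i]-u))<20:
            ys,xs=np.nonzero(l==i);W=np.array([ray(s,x,y,.1)[:2] for x,y in zip(xs,ys)]);q=W.mean(0);d=np.linalg.svd(W-q)[2][0];d*=np.sign(d[0])
            print(n,st[i][4],q,'own',np.degrees(np.arctan2(d[1],d[0])),'pos',np.degrees(np.arctan2(*(q-ax)[::-1])))
E
python3 lev.py q3.png
```

```text
[0.5281 0.0415 0.2041]
scene 279 [0.5293 0.3909] own 32.10388165629856 pos 36.914457324549936
top 224 [0.5282 0.391 ] own 37.55834932837123 pos 37.436890823922994
```

View pics/q3.png

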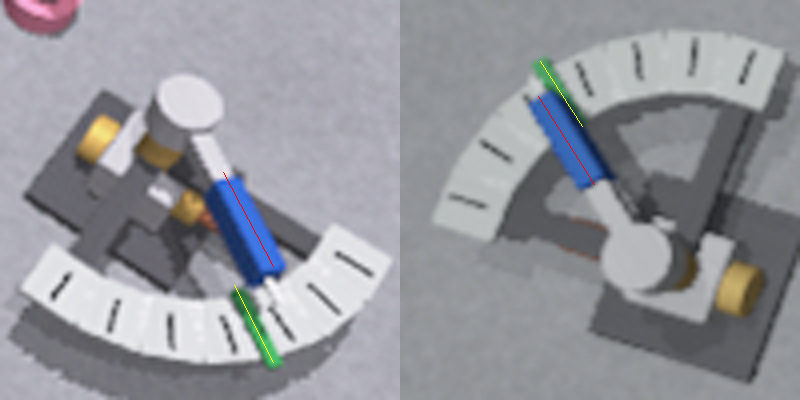

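Emit:
send_rows(rows=[-13, -34, 0, 0, 0, -7.5, 0.5, -13, -46, 0, 0, 0, -7.5, 0.5, -13, -46, 0, 0, 0, -7.5, 0.5, -13, -46, 0, 0, 0, -7.5, 0.5, -13, -46, 0, 0, 0, -7.5, 0.5, -12, -46, 0, 0, 0, -7.5, 0.5, 0, 0, 0, 0, 0, 0, 0.5, 0, 0, 0, 0, 0, 0, 0.5])

```text
time: 54.05
tool_pos: [0.4519, -0.2223, 0.2041]
ee_rot: [3.141, 0.001, -1.711]
wrist_force: [0.3, 0.1, -0.7]
width: 0.0471
```

```bash
python3 see.py r1.png 265 140 420 240
```

```text
[ 0.4518931  -0.2222512   0.20410325] -98.06138616317482 [ 0.32069468  0.0857343  -0.72834507] 0.047103767451669304
```

View pics/r1.png

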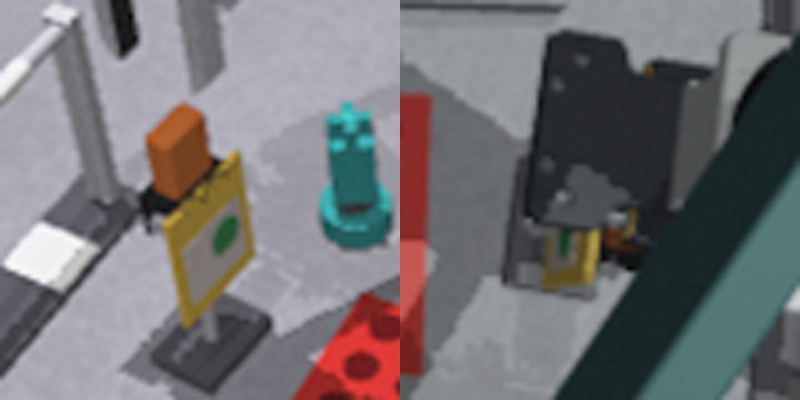

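Emit:
send_rows(rows=[-1, 0, -25, 0, 0, 0, 0.5, 0, 0, -25, 0, 0, 0, 0.5, 0, 0, -10, 0, 0, 0, 0.5, 0, 0, -5, 0, 0, 0, 0.5, 0, 0, 0, 0, 0, 0, 0.5, 0, 0, 0, 0, 0, 0, 0.5, 0, 0, 0, 0, 0, 0, 0.5, 0, 0, 0, 0, 0, 0, 0.5])

```text
time: 55.15
tool_pos: [0.4504, -0.2239, 0.1396]
ee_rot: [-3.141, -0.0, -1.714]
wrist_force: [0.7, -0.4, -0.9]
width: 0.0473
```

```bash
python3 see.py r2.png 265 140 420 240
```

```text
[ 0.45041709 -0.22389701  0.13962388] -98.22734291859697 [ 0.6839788  -0.35121728 -0.86832799] 0.04725043099295081
```

View pics/r2.png

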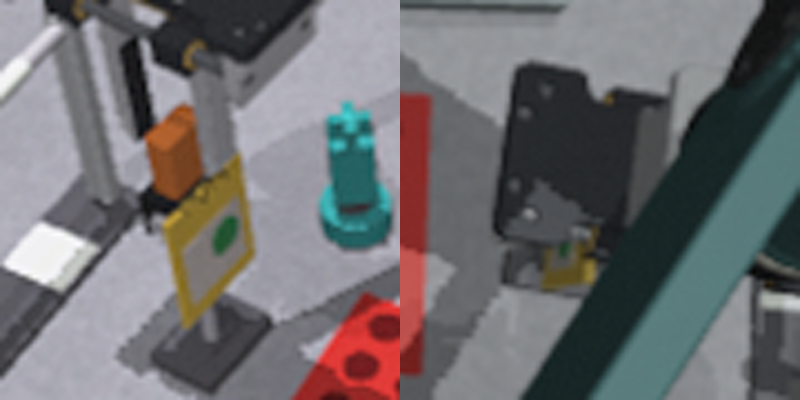

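Emit:
send_rows(rows=[0, 0, 0, 0, 0, 0, 0.3, 0, 0, 0, 0, 0, 0, 0, 0, 0, 0, 0, 0, 0, 0, 0, 0, 0, 0, 0, 0, 0, 0, 0, 0, 0, 0, 0, 0, 0, 0, 0, 0, 0, 0, 0, 0, 0, 0, 0, 0, 0, 0, 0, 0, 0, 0, 0, 0, 0])

```text
time: 56.25
tool_pos: [0.4503, -0.2237, 0.1392]
ee_rot: [-3.142, -0.0, -1.714]
wrist_force: [0.0, 0.5, 0.4]
width: 0.0178
```

Emit:
send_rows(rows=[0, 0, 0, 0, 0, 0, 0, 0, 0, 20, 0, 0, 0, 0, 0, 0, 40, 0, 0, 0, 0, 0, 0, 40, 0, 0, 0, 0, 0, 0, 20, 0, 0, 2.5, 0, 0, 0, 0, 0, 0, 2.5, 0, 0, 0, 0, 0, 0, 0, 0, 0, 0, 0, 0, 0, 0, 0])

```text
time: 57.25
tool_pos: [0.45, -0.2236, 0.2584]
ee_rot: [3.14, 0.001, -1.628]
wrist_force: [-0.3, -0.2, -1.1]
width: 0.0178
```

```bash
python3 see.py r3.png 250 130 440 230
```

```text
[ 0.4499651  -0.22355009  0.2584115 ] -93.25468973467635 [-0.25429791 -0.17895823 -1.08365817] 0.017824130230953954
```

View pics/r3.png

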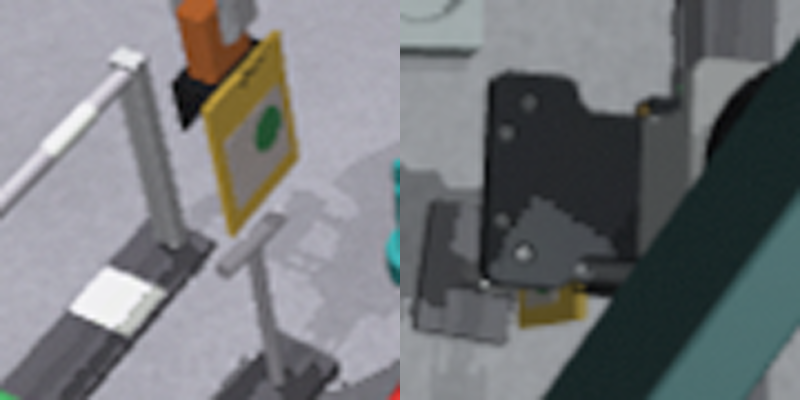

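Emit:
send_rows(rows=[-3, -20, 0, 0, 0, 0, 0, -3, -28, 0, 0, 0, 0, 0, -3, -28, 0, 0, 0, 0, 0, -3, -28, 0, 0, 0, 0, 0, -2, -20, 0, 0, 0, 0, 0, -1, -9.5, -20, 0, 0, 0, 0, 0, 0, -30, 0, 0, 0, 0, 0, 0, 0, 0, 0, 0, 0])

```text
time: 58.35
tool_pos: [0.4337, -0.3567, 0.2059]
ee_rot: [3.136, 0.004, -1.628]
wrist_force: [-1.1, -0.1, -1.0]
width: 0.0175
```

Emit:
send_rows(rows=[0, 0, 0, 0, 0, 0, 0, 0, 0, 0, 0, 0, 0, 0, 0, 0, 0, 0, 0, 0, 0, 0, 0, 0, 0, 0, 0, 0, 0, 0, 0, 0, 0, 0, 0, 0, 0, 0, 0, 0, 0, 0, 0, 0, 0, 0, 0, 0, 0, 0, 0, 0, 0, 0, 0, 0])

```text
time: 59.35
tool_pos: [0.4352, -0.3572, 0.2092]
ee_rot: [3.141, -0.0, -1.627]
wrist_force: [0.3, -0.1, -1.9]
width: 0.0177
```

```bash
python3 see.py r4.png 225 125 480 240
```

```text
[ 0.43521983 -0.3572132   0.20915347] -93.22030511524746 [ 0.28061809 -0.11287546 -1.89034656] 0.017666031112185718
```

View pics/r4.png

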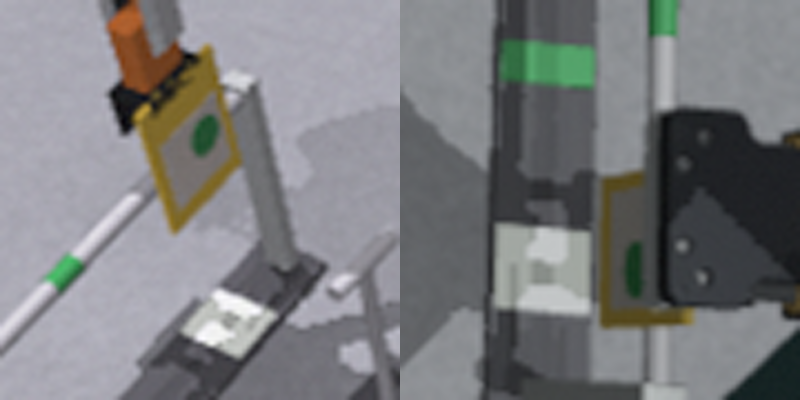

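Emit:
send_rows(rows=[0, 0, -10, 0, 0, 0, 0, 0, 0, -10, 0, 0, 0, 0, 0, 0, -8, 0, 0, 0, 0, 0, 0, -7, 0, 0, 0, 0, 0, 0, -4, 0, 0, 0, 0, 0, 0, 0, 0, 0, 0, 0, 0, 0, 0, 0, 0, 0, 0, 0, 0, 0, 0, 0, 0, 0])

```text
time: 60.45
tool_pos: [0.4355, -0.3574, 0.1707]
ee_rot: [-3.141, -0.001, -1.627]
wrist_force: [-0.2, 0.2, -1.5]
width: 0.018
```

```bash
python3 see.py r5.png 225 125 480 240
```

```text
[ 0.43545182 -0.35739071  0.17071497] -93.21919413521034 [-0.21700043  0.17760452 -1.51352325] 0.018021195398430966
```

View pics/r5.png

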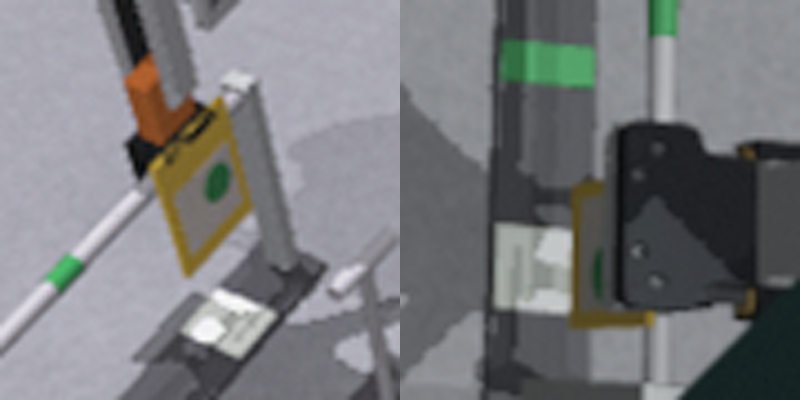

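Emit:
send_rows(rows=[0, 0, -5, 0, 0, 0, 0, 0, 0, -4, 0, 0, 0, 0, 0, 0, -2, 0, 0, 0, 0, 0, 0, -1.5, 0, 0, 0, 0, 0, 0, 0, 0, 0, 0, 0, 0, 0, 0, 0, 0, 0, 0, 0, 0, 0, 0, 0, 0, 0, 0, 0, 0, 0, 0, 0, 0])

```text
time: 61.55
tool_pos: [0.4351, -0.357, 0.1592]
ee_rot: [-3.141, -0.001, -1.627]
wrist_force: [-2.3, 2.2, 5.4]
width: 0.0181
```

Emit:
send_rows(rows=[4, -0.2, 0.5, 0, 0, 0, 0, 10, -0.6, 0, 0, 0, 0, 0, 12, -0.6, 0, 0, 0, 0, 0, 12, -0.7, 0, 0, 0, 0, 0, 12, -0.6, 0, 0, 0, 0, 0, 12, -0.7, 0, 0, 0, 0, 0, 12, -0.6, 0, 0, 0, 0, 0, 12, -0.7, 0, 0, 0, 0, 0])

```text
time: 62.55
tool_pos: [0.5211, -0.3627, 0.1592]
ee_rot: [3.141, -0.002, -1.628]
wrist_force: [-5.4, 0.8, 6.4]
width: 0.0178
```

Emit:
send_rows(rows=[12, -0.6, 0, 0, 0, 0, 0, 8, -0.5, 0, 0, 0, 0, 0, 4, -0.2, 0, 0, 0, 0, 0, 0, 0, 0, 0, 0, 0, 0, 0, 0, 0, 0, 0, 0, 0, 0, 0, 0, 0, 0, 0, 0, 0, 0, 0, 0, 0, 0, 0, 0, 0, 0, 0, 0, 0, 0])

```text
time: 63.55
tool_pos: [0.5455, -0.364, 0.1592]
ee_rot: [-3.141, -0.002, -1.628]
wrist_force: [-3.5, -0.8, 5.0]
width: 0.0177
```

```bash
python3 see.py r6.png 205 150 480 210
```

```text
[ 0.54549306 -0.36396738  0.15918704] -93.25045804547572 [-3.51656841 -0.82682219  4.97441159] 0.017663726335726743
```

View pics/r6.png

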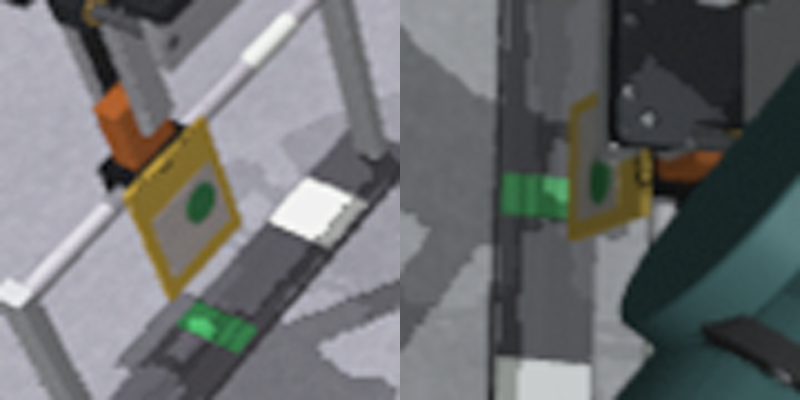

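```bash
cat > tagm.py <<'E'
from h import *
s=snap('scene');t=snap('top');np.set_printoptions(precision=4,suppress=True)
f=400/90
for n,cs,o in(('scene',((240,225),(175,298)),(160,105)),('top',((570,103),(570,238)),(435,165))):
    S=s if n=='scene' else t
    P=[ray(S,o[0]+((x-(400 if n=='top' else 0))+.5)/f-.5,o[1]+(y+.5)/f-.5,.082) for x,y in cs]
    print(n,np.array(P)[:,:2],np.mean(P,0)[:2],np.linalg.norm(P[0]-P[1]))
E
python3 tagm.py
python3 - <<'E'
from h import *
s=snap('scene');t=snap('top')
c=lambda s,x,y,w,h,k:cv2.resize(s['color'][y:y+h,x:x+w,::-1],(400,400),interpolation=cv2.INTER_CUBIC)
cv2.imwrite('pics/r7.png',np.hstack([c(s,180,125,50,50,8),c(t,455,180,50,50,8)]))
E
```

```text
scene [[ 0.5159 -0.3468]
 [ 0.5806 -0.3503]] [ 0.5482 -0.3486] 0.06476865749257302
top [[ 0.5824 -0.3502]
 [ 0.5131 -0.3477]] [ 0.5477 -0.3489] 0.06932697120269583
```

View pics/r7.png

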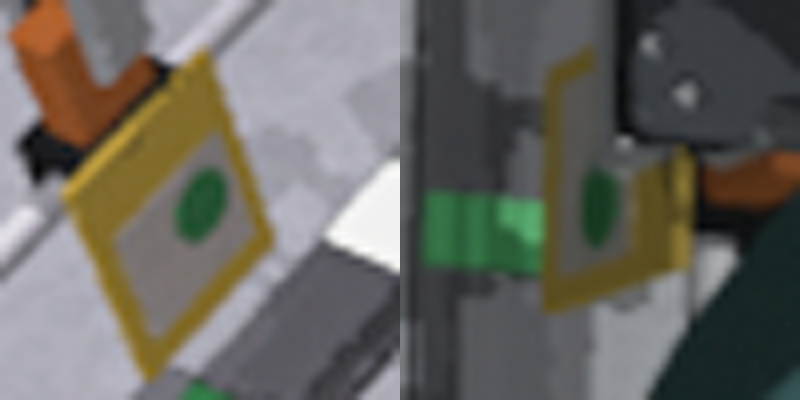

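Run:
```python
from h import *
s=snap('scene');t=snap('top')
for S,o,cs in((t,(455,180),((145,70),(145,312))),(s,(180,125),((273,242),(150,380)))):
    P=[ray(S,o[0]+(x+.5)/8-.5,o[1]+(y+.5)/8-.5,.082)[:2] for x,y in cs];print(P,np.mean(P,0),np.linalg.norm(P[0]-P[1]))
P=[ray(s,180+(x+.5)/8-.5,125+(y+.5)/8-.5,.154)[:2] for x,y in((207,52),(66,192))];print(P,np.mean(P,0))
```

```text
[array([ 0.58114539, -0.34971968]), array([ 0.51217754, -0.34722811])] [ 0.54666147 -0.34847389] 0.06901284380616941
[array([ 0.51450666, -0.34746258]), array([ 0.58243786, -0.35120898])] [ 0.54847226 -0.34933578] 0.06803442777162899
[array([ 0.50013158, -0.36272031]), array([ 0.56997296, -0.36877621])] [ 0.53505227 -0.36574826]
```

Emit:
send_rows(rows=[0, 0, 0, 0, 0, 0, 0.25, 0, 0, 0, 0, 0, 0, 0.3, 0, 0, 0, 0, 0, 0, 0.4, 0, 0, 0, 0, 0, 0, 0.45, 0, 0, 10, 0, 0, 0, 0.45, 0, 0, 30, 0, 0, 0, 0.45, 0, 0, 50, 0, 0, 0, 0.45, 0, 0, 40, 0, 0, 0, 0.45])

```text
time: 64.95
tool_pos: [0.5454, -0.3633, 0.2914]
ee_rot: [-3.139, -0.002, -1.627]
wrist_force: [0.9, 0.2, 0.7]
width: 0.0422
```

Emit:
send_rows(rows=[-20, 40, 0, 0, 0, 0, 0.45, -30, 50, 0, 0, 0, 0, 0.45, -50, 20, 0, 0, 0, 0, 0.45, -55, 0, 0, 0, 0, 0, 0.45, -50, 0, 0, 0, 0, 0, 0.45, 0, 0, 0, 0, 0, 0, 0.45, 0, 0, 0, 0, 0, 0, 0.45, 0, 0, 0, 0, 0, 0, 0.45])

```text
time: 65.95
tool_pos: [0.3412, -0.2533, 0.2881]
ee_rot: [3.141, 0.0, -1.626]
wrist_force: [0.4, 0.5, 0.8]
width: 0.0422
```

```bash
python3 see.py r8.png 205 150 480 210; python3 lev.py q4.png; python3 -c "
from h import *
snap('scene','sf.png');snap('top','tf.png')"
```

```text
[ 0.34121993 -0.25330437  0.2880578 ] -93.16351307449486 [0.39358365 0.46126937 0.84556385] 0.042213556047185304
[ 0.3409 -0.2532  0.2878]
scene 279 [0.5293 0.3909] own 32.10388165629856 pos 36.914457324549936
top 224 [0.5281 0.3909] own 37.84807871548997 pos 37.43836569633581
```

View pics/r8.png

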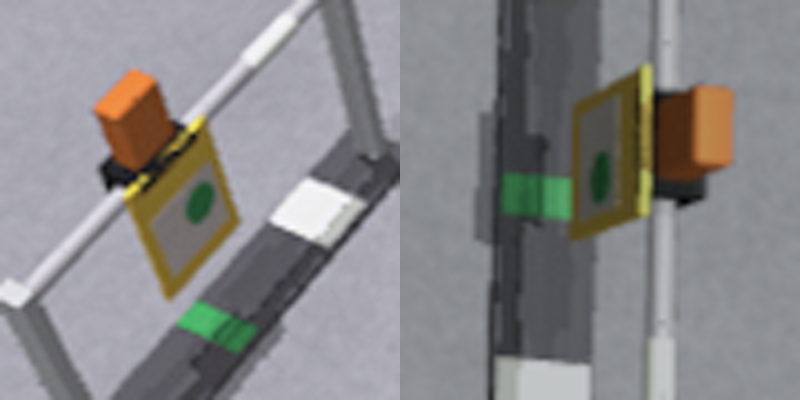

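View pics/sf.png

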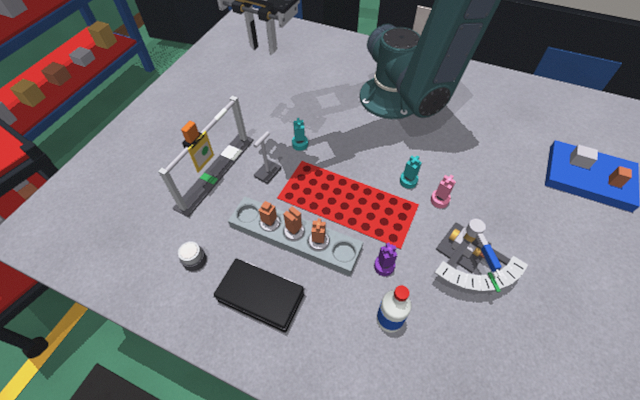

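View pics/tf.png

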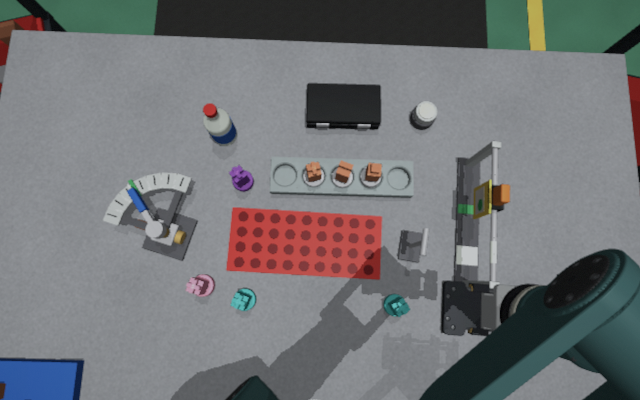

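Run:
```python
from h import *
t=snap('top');s=snap('scene');f=400/90
g=lambda S,o,x,y,z:ray(S,o[0]+(x+.5)/f-.5,o[1]+(y+.5)/f-.5,z)[:2]
o=(435,165)
print('grip',g(t,o,314,127,.218),'plate bottom',(g(t,o,172,103,.082)+g(t,o,172,239,.082))/2,'plate top',(g(t,o,248,65,.154)+g(t,o,248,215,.154))/2)
o=(160,105)
P=[g(s,o,x,y,.218) for x,y in((140,68),(160,87),(110,115),(95,105))];print('sc grip',np.mean(P,0),'bot',(g(s,o,240,223,.082)+g(s,o,171,298,.082))/2)
```

```text
grip [ 0.54471305 -0.36225021] plate bottom [ 0.54750967 -0.34991919] plate top [ 0.5507325  -0.35953304]
sc grip [ 0.54874449 -0.36084095] bot [ 0.54803003 -0.35012561]
```

```bash
python3 -c "
from h import *
print(close_job())"
```

```text
the job is handed in; nothing more can be done
None
```

The job is done in the order you asked and handed in at about 66 s of the 210 s allowed; no verdict came back.

- **Valve shut:** I turned the lever clockwise until it stopped moving and the force rose to about 17 N.
- **Electrodes:** three were on the mat (cross, double bar, square stub). They stand in bores 2, 3 and 4 of the stand. Each went down to the depth calculated from its grasp height or up to 3 mm past it; the last two showed clear bottom contact. The pictures show all three upright and the mat empty.
- **Valve open:** the lever is at about 36.9–37.4° and the green mark at about 36.4–37.1°, so they agree to roughly 0.5°. One exception: the scene view's fit of the lever's own direction read 32°, which I put down to its side face being counted in.
- **Tag:** it was hooked on at the white end, slid along and left hanging. Its centre measures between 1.3 mm short of the green band's centre and 2 mm past it. One looser reading, on the plate's top edge, was 4.7 mm past.
- **Bystanders and look-alikes:** in the last pictures they look unmoved.

**What went wrong on the way:**
- The real fingertips were about 28 mm higher than the reported tool position. My first grasp at the lever closed on air because of this, and I corrected for it afterwards.
- The first two electrodes caught briefly on the bore's edge, at 22 N and 17 N. A small sideways shift let them in.

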